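# Run the next racks through the slide air dryer

## Task

Swing the slide dryer's clear cover right up until it stays open on its own, take out the dry rack and stand it in the middle of the small black mat, stand every rack from the grey draining mat upright on the dryer's deck, and then swing the cover fully shut. Set the dryer's time dial to exactly its sixth click up from the zero stop (it has been left somewhere from zero to two clicks). Never tip a rack on its side, and leave the brown bottle, the slide box and the white jar where they are.

Things in the scene. Friction and masses are not known exactly. Their poses are not given: they have to be found in the camera images.
- deck (a point): centre of the slide air dryer's flat deck, on its surface, 40 mm above the table. The dryer is fixed; its axes: -x to its front, +x to the cover hinge at the back, z up. The deck is 220 (x) by 230 (y) mm inside a rim 10 mm high and takes four racks two by two, say at x +-50, y +-53 mm, bail bars along x.
- console (a point): middle of the top of the dryer's console, the box in front of the deck: 100 (x) by 290 (y) mm, its top 78 mm above the table; the dryer's axes. The dial stands on it towards +y; the cover's handle hangs over its rear half when the cover is shut.
- cover (a joint): dryer's clear box-shaped cover (236 x 246 mm, 87 high, 0.55 kg, 4 mm walls), hinged along its rear lower edge: 0 = shut, grows as it swings up and back to the stop at 1.75 rad. No latch or spring: below about 1.1 rad it falls shut, beyond that it falls open and stays. Lifting it by the handle takes about 2.5 N.
- cover_hinge (a point): middle of the cover's hinge line, fixed to the dryer, with the dryer's axes: the hinge line runs along y and the cover rises turning about +y. 52 mm above the table, 118 mm behind the deck's centre.
- cover_handle (a point): centre of the cover's round steel handle bar, 10 mm thick, 80 long, parallel to the hinge, 32 mm (centre) off the cover's front wall, 27 mm clear between; it swings with the cover. Shut: 268 mm in front of and 72 above the hinge line, 124 above the table, 15 below the cover's top, 46 above the console. It may turn between the fingers.
- time_dial (a joint): click-stop dial, turned clockwise seen from above as it grows: 0 = zero stop, a click every 0.5236 rad (30 deg), upper stop at the ninth; sixth click = 3.1416 rad. A spring detent (0.07 N m) draws it into the nearest click. A white line marks its pointer end, which points to the dryer's front at zero; ten painted ticks, the zero tick longest.
- dial_grip (a point): on the dial's vertical axis, half-way up its grip bar (46 mm long, 12 wide, 26 high, upright sides): 103 mm above the table, bar top 12 mm above this point. It turns with the dial: the bar lies along its x axis, pointer end at -x. Below the bar a disc 48 mm across.
- drain_mat_top (a point): centre of the top of the grey draining mat, 250 x 250 mm and 3 mm thick, fixed on the table, where the racks to be dried stand (two to four of them).
- scope_mat_top (a point): centre of the top of the small black rubber mat, 140 x 140 mm and 3 mm thick, fixed on the table on the microscope's side; the dry rack belongs in its middle.
- rackDry_mid (a point): stainless slide rack, 70 (x) x 80 (y) mm, 77 high, 0.24 kg: a frame 34 mm high full of glass slides, and above it a round bail bar, 10 mm thick, 68 long, along the rack's x, its centre 72 mm above the underside, 33 mm clear below. Point: rack's centre, 38 mm above the underside, 34 below the bar's centre; z up. This is the dry one, at first alone in the dryer.
- rackA_mid (a point): stainless slide rack, 70 (x) x 80 (y) mm, 77 high, 0.24 kg: a frame 34 mm high full of glass slides, and above it a round bail bar, 10 mm thick, 68 long, along the rack's x, its centre 72 mm above the underside, 33 mm clear below. Point: rack's centre, 38 mm above the underside, 34 below the bar's centre; z up. One of those to be dried, on the draining mat; None from the start if absent.
- rackB_mid (a point): stainless slide rack, 70 (x) x 80 (y) mm, 77 high, 0.24 kg: a frame 34 mm high full of glass slides, and above it a round bail bar, 10 mm thick, 68 long, along the rack's x, its centre 72 mm above the underside, 33 mm clear below. Point: rack's centre, 38 mm above the underside, 34 below the bar's centre; z up. One of those to be dried, on the draining mat; None from the start if absent.
- rackC_mid (a point): stainless slide rack, 70 (x) x 80 (y) mm, 77 high, 0.24 kg: a frame 34 mm high full of glass slides, and above it a round bail bar, 10 mm thick, 68 long, along the rack's x, its centre 72 mm above the underside, 33 mm clear below. Point: rack's centre, 38 mm above the underside, 34 below the bar's centre; z up. One of those to be dried, on the draining mat; None from the start if absent.
- rackD_mid (a point): stainless slide rack, 70 (x) x 80 (y) mm, 77 high, 0.24 kg: a frame 34 mm high full of glass slides, and above it a round bail bar, 10 mm thick, 68 long, along the rack's x, its centre 72 mm above the underside, 33 mm clear below. Point: rack's centre, 38 mm above the underside, 34 below the bar's centre; z up. One of those to be dried, on the draining mat; None from the start if absent.
- oil_mid (a point): bystander: brown immersion-oil bottle, 38 mm across, 75 mm high; its centre.
- box_mid (a point): bystander: flat grey slide storage box, 80 x 140 x 32 mm; its centre.
- jar_mid (a point): bystander: white lidded jar, 64 mm across, 60 mm high; its centre.

How it is judged:
On the way, in this order (a step that is already met when the one before it is completed fails the run):
1. the cover stands open on its own, let go (value of joint cover above 1.5 rad and distance between the grasp point and cover_handle above 0.07 m), for 0.5 s.
2. with the cover open, the dry rack stands on the small mat and every rack from the draining mat stands on the deck (x of rackA_mid in the frame of deck between -0.085 and 0.085 m and y of rackA_mid in the frame of deck between -0.085 and 0.085 m and z of rackA_mid in the frame of deck between 0.03 and 0.046 m and angle between each of rackA_mid, rackB_mid, rackC_mid, rackD_mid, rackDry_mid's own z axis and vertical below 0.12 rad and x of rackB_mid in the frame of deck between -0.085 and 0.085 m and y of rackB_mid in the frame of deck between -0.085 and 0.085 m and z of rackB_mid in the frame of deck between 0.03 and 0.046 m and x of rackC_mid in the frame of deck between -0.085 and 0.085 m and y of rackC_mid in the frame of deck between -0.085 and 0.085 m and z of rackC_mid in the frame of deck between 0.03 and 0.046 m and x of rackD_mid in the frame of deck between -0.085 and 0.085 m and y of rackD_mid in the frame of deck between -0.085 and 0.085 m and z of rackD_mid in the frame of deck between 0.03 and 0.046 m and x of rackDry_mid in the frame of scope_mat_top between -0.032 and 0.032 m and y of rackDry_mid in the frame of scope_mat_top between -0.032 and 0.032 m and z of rackDry_mid in the frame of scope_mat_top between 0.03 and 0.046 m and value of joint cover above 1.5 rad), for 0.3 s.
3. the cover is shut again (value of joint cover below 0.04 rad), for 0.3 s.
At the end, for the whole second after the job is handed in: cover fully shut (within 0.04 rad); dial on its sixth click (within 0.15 rad); every rack of the batch upright (within 0.12 rad) on the deck inside the rim; the dry rack upright on the small mat, its centre within 32 mm of the mat's centre along each of the mat's sides (x of rackA_mid in the frame of deck between -0.085 and 0.085 m and y of rackA_mid in the frame of deck between -0.085 and 0.085 m and z of rackA_mid in the frame of deck between 0.03 and 0.046 m and angle between each of rackA_mid, rackB_mid, rackC_mid, rackD_mid, rackDry_mid's own z axis and vertical below 0.12 rad and x of rackB_mid in the frame of deck between -0.085 and 0.085 m and y of rackB_mid in the frame of deck between -0.085 and 0.085 m and z of rackB_mid in the frame of deck between 0.03 and 0.046 m and x of rackC_mid in the frame of deck between -0.085 and 0.085 m and y of rackC_mid in the frame of deck between -0.085 and 0.085 m and z of rackC_mid in the frame of deck between 0.03 and 0.046 m and x of rackD_mid in the frame of deck between -0.085 and 0.085 m and y of rackD_mid in the frame of deck between -0.085 and 0.085 m and z of rackD_mid in the frame of deck between 0.03 and 0.046 m and x of rackDry_mid in the frame of scope_mat_top between -0.032 and 0.032 m and y of rackDry_mid in the frame of scope_mat_top between -0.032 and 0.032 m and z of rackDry_mid in the frame of scope_mat_top between 0.03 and 0.046 m and value of joint cover below 0.04 rad and value of joint time_dial between 2.99159 and 3.29159 rad); the robot touches nothing.
It fails at once if a rack is tipped over (more than 0.7 rad) (angle between any of rackA_mid, rackB_mid, rackC_mid, rackD_mid, rackDry_mid's own z axis and vertical above 0.7 rad).
It fails at once if the bottle, the slide box or the jar is moved by more than 30 mm (distance of any of oil_mid, box_mid, jar_mid from where it was at the start of the episode above 0.03 m).
Of rackA, rackB, rackC, rackD only 2 to 4 are there at a start; the rules pass over those that are not, and their reading is None.
At some moment in a run one of rackA, rackB, rackC, rackD, rackDry may be knocked a few centimetres aside while the robot is not near it.
It also fails if it takes over 210 s, if anything falls off the work surface, if the arm or the gripper's body presses on something with over 40 N, if the wrist force passes 120 N, or if a joint passes its speed limit or range.

## Robot

A 7-joint arm with a two-finger parallel gripper is mounted at the origin on the work surface. World frame = base frame: x ahead of the robot, y to its left, z up, the work surface at z = 0. Lengths are in m, angles in rad, forces in N, time in s.
With the tool pointing down it reaches from about 0.425 to 0.925 m from the base axis. Payload 6.8 kg.
Tool frame: the origin (TCP) lies on the centre line of the jaws, within the pads' length; the fingertips stand 19 mm ahead of it and the grasp point (between the pads) is the TCP (tcp_to_tips is the distance from the TCP to the fingertips, in m); x points along the fingers, y is the direction in which the jaws open and shut, and the axes are right-handed (so a half turn about x gives the same grasp; the last joint's range is limited). The gripper opens to 85 mm and grips with 20 to 120 N. Pads are 22 mm wide; open, the fingers measure 114 mm over their backs; the gripper's body (76 mm by 85 mm) begins 54 mm behind the grasp point. The pads swing forward as they close: fully open they stand 13 mm farther back than shut.
Start: joints at [-1.209, 0.477, 0.022, 1.555, -0.011, 1.109, -0.083], TCP at [0.306, 0.602, 0.25] pointing down, gripper open.
Joint ranges: [-2.96, 2.96], [-0.34, 2.1], [-1.41, 1.46], [0.24, 2.44], [-1.37, 4.51], [0.17, 1.92], [-2.96, 2.96]. Speed limits (rad/s): [2.39, 2.39, 3.14, 3.14, 3.14, 3.14, 3.14].

## Interface

Orientations are given as a unit quaternion [w, x, y, z].
In Python, from station import get_obs, read_camera, hand_in, spot_in, cut_out, tcp_to_tips gives the robot as it stands.
- The arm moves only by the shell command python3 -m jog 'ROWS' [FORCE]. ROWS is JSON, a list of rows, each an object of numbers: "gripper": the closure, from 0 (fully open) to 1 (shut); "dx", "dy", "dz": the shift along the world's x, y, z in m; "rx", "ry", "rz": the turn, a rotation vector about the world's x, y, z in degrees. In form: [{"gripper": .., "dx": .., "dy": .., "dz": .., "rx": .., "ry": .., "rz": ..}, ...]. A call has 1 to 10 rows; each row is the pose to reach, as a shift and turn from the pose commanded when the call began; what a row does not reach only later rows make up. A row lasts 1/10 s, in which the tool goes at most 50 mm and 8.59 degrees, less where a joint would pass 70% of its speed; a pose out of reach is approached as far as the arm can. A call with a gripper value outside its range is refused whole. The fingers move at their own pace and stop on an object; FORCE is the grip in N (left out, the last holds). Time passes only in rows, so rows that repeat a pose let the fingers close. It gives the time, the measured TCP pose, the force and the opening at its end, in the units of the state.
- get_obs(): the state, without advancing time (a new reading comes with each control period).
- read_camera(name): name is "scene" or "top"; returns a dict with "pixels" (384x512x3 uint8, blue, green, red), "range_z" (384x512 float32, m along the optical axis (not along the pixel's ray), 0 where there is no reading), "camera_matrix" (3x3 intrinsics, pixels), "D" ([k1, k2, p1, p2, k3] as OpenCV has them; the pictures are not rectified), "cam_to_world" (4x4, takes a point from camera to world coordinates). Camera axes: x right, y down, z forward; pixel columns grow to the right and rows downward; lengths in m; the calibration is good to about 2 mm. A picture is of the moment at which its call begins.
- hand_in(): hands the job in, once; it reports no verdict.
Trained networks look in the newest picture that a camera, given by its name, has taken for a name from the list of things; names that differ only in an ending like _2 or _b are one class to them, and where a whole thing is asked for, a point or a joint stands for the part that bears it (a point fixed in the world has none). Each returns a list of dicts, best first, with "conf" (0 to 1); they miss things now and then, are a little off and sometimes report something else, mostly with a low value. They report only what shows in the picture. A call takes as long as a camera call.
- spot_in(camera, label): "box" ([centre column, centre row, width, height] in pixels, round what is visible of it).
- cut_out(camera, label): "mask" (384x512 bool, what is visible of it) and "box" ([centre column, centre row, width, height] in pixels, round what is visible of it).
The state is a dict: "t": time; "q": joint angles; "joint_vel": joint speeds; "joint_torque": joint torques, N m; "eef_pos": TCP position; "tool_rot": TCP orientation; "contact_force": force on the tool from outside, world axes, zero at the start; "torque": the same for the moment, N m; "gripper_width": opening from 0.0 (shut) to 1.0 (fully open).
Only numpy, scipy, OpenCV 4.12 (cv2) and the standard library are available. Lean on these libraries where they do the work, as an engineer would, in place of code of your own. Each camera call takes 0.05 s, during which the arm holds its last target. There are 200 camera calls.

## Working session

There is one attempt and no reset: what is moved stays moved. The work goes in short steps, Python scripts to look and compute and a shell command to move; the robot and the scene stay as the last step left them, time stands still between calls to the robot, and variables do not carry over. Pictures are saved under pics/ and viewed, about 12 in all and at most 16, crops included, and the job is handed in when it is done.

```bash
mkdir -p pics; ls; cat > h.py <<'E'
import numpy as np, cv2
from station import get_obs, read_camera, hand_in, spot_in, cut_out, tcp_to_tips
from scipy.spatial.transform import Rotation as R
def cloud(c):
    K=np.array(c["camera_matrix"]);D=np.array(c["D"],float);z=c["range_z"]
    h,w=z.shape;u,v=np.meshgrid(np.arange(w),np.arange(h))
    p=cv2.undistortPoints(np.stack([u,v],-1).reshape(-1,1,2).astype(np.float64),K,D).reshape(h,w,2)
    P=np.dstack([p*z[...,None],z]);T=np.array(c["cam_to_world"])
    W=P@T[:3,:3].T+T[:3,3];W[z<=0]=np.nan;return W
def proj(c,X):
    T=np.linalg.inv(np.array(c["cam_to_world"]));X=np.atleast_2d(X)@T[:3,:3].T+T[:3,3]
    return cv2.projectPoints(X,np.zeros(3),np.zeros(3),np.array(c["camera_matrix"]),np.array(c["D"],float))[0].reshape(-1,2)
E
cat > a.py <<'E'
from h import *
ims=[]
for n in ["top","scene"]:
    c=read_camera(n);W=cloud(c);im=c["pixels"].copy();cv2.imwrite(f"pics/{n}0.png",im)
    np.savez(f"{n}0.npz",W=W)
    print(n,np.array(c["cam_to_world"])[:3,3])
    for l in ["deck","cover","cover_handle","time_dial","dial_grip","rackDry_mid","rackA_mid","oil_mid","box_mid","jar_mid","drain_mat_top","scope_mat_top"]:
        try: r=cut_out(n,l)
        except Exception as e: print(l,e);continue
        for d in r:
            if d["conf"]<.2: continue
            m=d["mask"];p=W[m];p=p[~np.isnan(p[:,0])]
            if len(p): print(l,round(d["conf"],2),np.round(d["box"]),np.round(np.median(p,0),3),np.round(np.percentile(p,2,0),3),np.round(np.percentile(p,98,0),3))
o=get_obs();print(o["t"],o["eef_pos"],o["tool_rot"],tcp_to_tips)
E
python3 a.py
```

```text
pics
top [0.56069395 0.07453783 1.25768021]
deck 0.91 [323. 226. 135. 103.] [ 0.51  -0.087  0.138] [ 0.386 -0.259  0.047] [0.648 0.073 0.143]
deck 0.22 [280. 184.  19.  15.] [0.631 0.019 0.092] [ 0.611 -0.001  0.087] [0.653 0.04  0.119]
cover 0.63 [281. 183.  18.  13.] [0.631 0.02  0.092] [ 0.611 -0.003  0.079] [0.653 0.042 0.119]
cover 0.6 [340. 231. 110.  99.] [ 0.504 -0.14   0.139] [ 0.385 -0.262  0.115] [ 0.624 -0.017  0.144]
cover 0.56 [326. 224. 131. 108.] [ 0.51  -0.088  0.138] [ 0.385 -0.259  0.058] [0.65  0.073 0.144]
cover_handle 0.81 [337. 229. 105. 100.] [ 0.506 -0.139  0.139] [ 0.385 -0.262  0.08 ] [ 0.627 -0.015  0.144]
time_dial 0.63 [280. 184.  18.  21.] [0.631 0.02  0.092] [ 0.612 -0.001  0.087] [0.653 0.04  0.119]
dial_grip 0.55 [226. 240.  28.  30.] [0.475 0.198 0.034] [0.436 0.152 0.   ] [0.513 0.221 0.083]
dial_grip 0.46 [278. 184.  20.  17.] [0.631 0.021 0.092] [ 0.613 -0.001  0.086] [0.653 0.042 0.119]
rackDry_mid 0.5 [281. 183.  16.  15.] [0.631 0.02  0.093] [ 0.612 -0.001  0.087] [0.653 0.04  0.119]
oil_mid 0.61 [172. 167.  14.  13.] [0.69  0.33  0.052] [0.67
[... 1082 characters left out ...]
141]
oil_mid 0.87 [342. 260.  17.  28.] [0.705 0.337 0.04 ] [0.688 0.319 0.003] [0.713 0.354 0.074]
box_mid 0.9 [268. 272.  61.  40.] [0.79  0.162 0.031] [0.738 0.092 0.005] [0.817 0.228 0.034]
jar_mid 0.73 [129. 226.  24.  26.] [ 0.752 -0.264  0.051] [ 0.711 -0.302  0.003] [ 0.769 -0.244  0.062]
drain_mat_top 0.94 [315. 228. 101.  69.] [0.562 0.237 0.002] [ 0.425  0.119 -0.001] [0.657 0.361 0.026]
scope_mat_top 0.98 [394. 229.  56.  37.] [0.49  0.466 0.002] [ 0.413  0.395 -0.002] [0.558 0.535 0.005]
scope_mat_top 0.4 [234. 208.  15.  15.] [0.64  0.022 0.094] [0.634 0.002 0.084] [0.658 0.041 0.115]
1.3 [0.30555118 0.6018971  0.25029365] [ 0.68767429  0.16458673  0.68769805 -0.1645803 ] 0.019
```

```bash
python3 - <<'E'
import cv2
a=cv2.imread("pics/top0.png")[110:310,90:420]
cv2.imwrite("pics/v1.png",cv2.resize(a,None,fx=2.4,fy=2.4,interpolation=cv2.INTER_CUBIC))
a=cv2.imread("pics/scene0.png")[110:310,100:440]
cv2.imwrite("pics/v2.png",cv2.resize(a,None,fx=2.3,fy=2.3,interpolation=cv2.INTER_CUBIC))
E
```

```text
(no output)
```

View pics/v1.png

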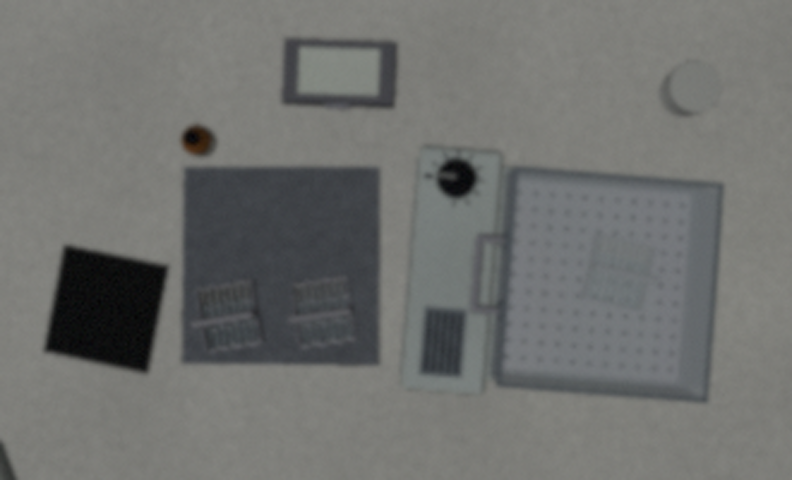

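View pics/v2.png

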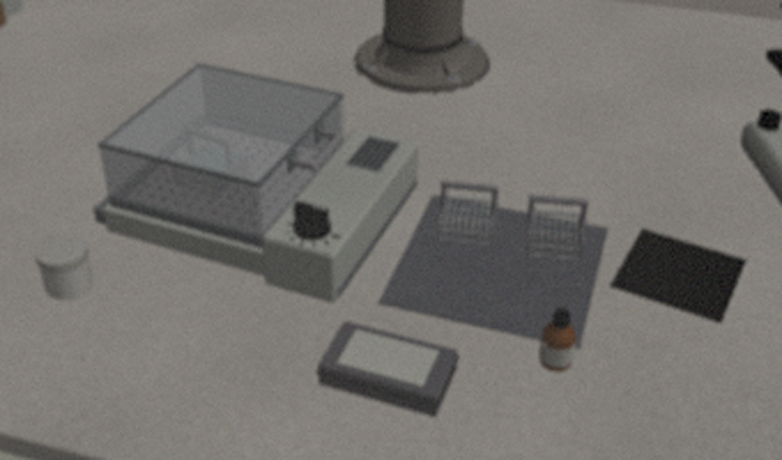

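Two racks (A/B class) stand on the grey mat (top crop at 228,315 and 322,312). The dry rack is inside the cover (617,270), and the dryer's front faces world +y. The dial pointer is at crop (445,176), pointing close to the zero tick. Next I'll fit the poses.

```bash
cat > fit.py <<'E'
from h import *
import sys
def rect(p):
    (c,s,a)=cv2.minAreaRect((p[:,:2]*1000).astype(np.float32)); return np.round(c,1),np.round(s,1),round(a,1)
def bar(p):
    # line fit of points: centre of extent, direction, length
    c=np.median(p,0);d=np.linalg.svd(p[:,:2]-p[:,:2].mean(0),full_matrices=False)[2][0];d*=np.sign(d[1])
    t=(p[:,:2]-c[:2])@d;lo,hi=np.percentile(t,[2,98]);n=np.array([-d[1],d[0]])
    return np.round(np.r_[c[:2]+d*(lo+hi)/2,c[2]],3),round(hi-lo,3),round(np.degrees(np.arctan2(-d[0],d[1])),1)
def racks(W,box,zlo,zhi):
    x0,x1,y0,y1=box
    m=((W[...,0]>x0)&(W[...,0]<x1)&(W[...,1]>y0)&(W[...,1]<y1)&(W[...,2]>zlo)&(W[...,2]<zhi)).astype(np.uint8)
    n,l,s,_=cv2.connectedComponentsWithStats(cv2.dilate(m,np.ones((3,3))))
    return [W[(l==i)&(m>0)] for i in range(1,n) if (m[l==i]>0).sum()>8]
E
python3 - <<'E'
from fit import *
for n in["top","scene"]:
    W=np.load(f"{n}0.npz")["W"];x,y,z=W[...,0],W[...,1],W[...,2]
    print(n)
    if n=="top":
        for lo,hi,yl,yh in[(.13,.15,-.3,0),(.07,.084,-.03,.1),(.118,.13,-.02,.05)]:
            m=(x>.3)&(x<.75)&(y>yl)&(y<yh)&(z>lo)&(z<hi);print(lo,m.sum(),rect(W[m]),np.median(z[m]))
    h=[b for b in racks(W,(.4,.6,-.013,.05),.112,.135)]
    for b in h: print("handle",len(b),bar(b),b.min(0),b.max(0))
    for b in racks(W,(.4,.7,.1,.36),.06,.1): print("bar",len(b),bar(b))
    for b in racks(W,(.4,.7,.1,.36),.025,.05): print("frame",len(b),rect(b))
    for b in racks(W,(.6,.67,-.02,.06),.105,.13): print("dial",len(b),bar(b))
    for b in racks(W,(.4,.6,-.24,-.03),.045,.13): print("dry?",len(b),bar(b),rect(b))
    r=cut_out
o=get_obs();Rm=R.from_quat(np.roll(o["tool_rot"],-1)).as_matrix();print(Rm.round(3))
a=cv2.imread("pics/top0.png")[165:205,255:305]
b=cv2.imread("pics/scene0.png")[185:235,205:265]
cv2.imwrite("pics/v3.png",np.hstack([cv2.resize(a,(400,400),interpolation=cv2.INTER_CUBIC),cv2.resize(b,(400,400),interpolation=cv2.INTER_CUBIC)]))
# mat centre
c=read_camera("top");W=cloud(c);m=cut_out("top","scope_mat_top")[0]["mask"];p=W[m];p=p[p[:,2]<.02];print("mat",rect(p))
E
```

```text
top
0.13 8202 (array([ 506.1, -131. ]), array([271.6, 249.1]), 83.6) 0.13947362707948685
0.07 3119 (array([523.8,  24.2]), array([106. , 291.4]), 83.7) 0.07844922712182134
0.118 136 (array([518.5,  -6.2]), array([242.8,  43.1]), 11.0) 0.12722638112857332
handle 148 (array([0.521, 0.   , 0.129]), np.float64(0.089), np.float64(86.4)) [ 0.47558728 -0.01202366  0.12082988] [0.56529164 0.01002491 0.13472951]
bar 38 (array([0.694, 0.336, 0.074]), np.float64(0.017), np.float64(-13.2))
bar 94 (array([0.475, 0.185, 0.079]), np.float64(0.073), np.float64(6.7))
bar 96 (array([0.474, 0.302, 0.079]), np.float64(0.075), np.float64(8.6))
frame 45 (array([685.4, 334.3]), array([23.7, 37.6]), 8.3)
frame 324 (array([473.9, 301.2]), array([81.2, 73.9]), 7.4)
frame 129 (array([497.2, 186.1]), array([37.6, 72.6]), 5.8)
frame 111 (array([451.7, 181.5]), array([31.9, 70.3]), 7.5)
dial 71 (array([0.632, 0.019, 0.115]), np.float64(0.041), np.float64(-6.9))
dry? 68 (array([ 0.56 , -0.034,  0.086]), np.float64(0.077), np.float64(84.0)) (array([557.9, -32. ]), array([ 8.9, 84. ]), 84.8)
scene
handle 87 (array([
[... 233 characters left out ...]
02, 0.076]), np.float64(0.073), np.float64(7.4))
bar 41 (array([0.694, 0.336, 0.072]), np.float64(0.018), np.float64(9.8))
frame 168 (array([477.7, 185. ]), array([82.4, 75.2]), 8.1)
frame 197 (array([476.6, 302.3]), array([85. , 74.1]), 9.9)
frame 9 (array([691.6, 320.4]), array([ 4.8, 16.6]), 88.8)
frame 16 (array([695.9, 351.3]), array([ 8.3, 10. ]), 65.7)
dial 74 (array([0.638, 0.021, 0.113]), np.float64(0.042), np.float64(-6.5))
dry? 235 (array([ 0.555, -0.034,  0.092]), np.float64(0.088), np.float64(84.3)) (array([548.9, -33.2]), array([  7.8, 102.9]), 85.9)
[[-0.     0.453  0.892]
 [ 0.     0.892 -0.453]
 [-1.     0.    -0.   ]]
mat (array([483.6, 468.2]), array([139.9, 143. ]), 77.5)
```

View pics/v3.png

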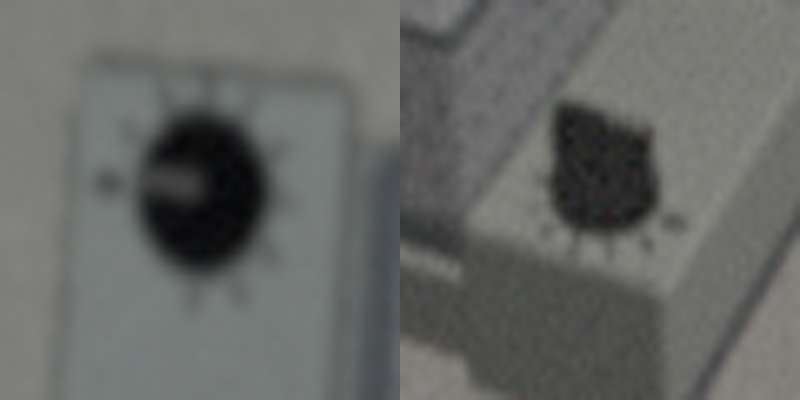

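Measurements agree. The dryer's yaw is about -6.4°, and its front direction is (0.11, 0.99). Deck centre is about (0.504, -0.149), hinge (0.491, -0.266), handle (0.521, 0). The dial bar is at (0.635, 0.020) and sits at zero. I'll do the dial first.

```bash
python3 -m jog '[{"gripper":0,"dx":0.04,"dy":-0.05,"rz":-8},{"gripper":0,"dx":0.06,"dy":-0.09,"rz":-16},{"gripper":0,"dx":0.08,"dy":-0.13,"rz":-24},{"gripper":0.3,"dx":0.1,"dy":-0.17,"rz":-32},{"gripper":0.3,"dx":0.12,"dy":-0.21,"rz":-40},{"gripper":0.5,"dx":0.14,"dy":-0.25,"rz":-48},{"gripper":0.5,"dx":0.16,"dy":-0.29,"rz":-56},{"gripper":0.5,"dx":0.18,"dy":-0.33,"rz":-62},{"gripper":0.5,"dx":0.2,"dy":-0.37,"rz":-69.5},{"gripper":0.5,"dx":0.22,"dy":-0.41,"rz":-69.5}]' 30
python3 -m jog '[{"gripper":0.5,"dx":0.03,"dy":-0.04},{"gripper":0.5,"dx":0.05,"dy":-0.08},{"gripper":0.5,"dx":0.07,"dy":-0.12},{"gripper":0.5,"dx":0.09,"dy":-0.15},{"gripper":0.5,"dx":0.109,"dy":-0.172},{"gripper":0.5,"dx":0.109,"dy":-0.172},{"gripper":0.5,"dx":0.109,"dy":-0.172,"dz":-0.04},{"gripper":0.5,"dx":0.109,"dy":-0.172,"dz":-0.08},{"gripper":0.5,"dx":0.109,"dy":-0.172,"dz":-0.08}]'
python3 - <<'E'
from h import *
o=get_obs();Rm=R.from_quat(np.roll(o["tool_rot"],-1)).as_matrix();print(Rm.round(3),np.round(o["q"],2),o["contact_force"])
c=read_camera("top");s=read_camera("scene")
print(spot_in("top","time_dial")[:2])
b=s["pixels"][165:240,195:295];a=c["pixels"][155:215,240:320]
cv2.imwrite("pics/v4.png",np.hstack([cv2.resize(a,(400,300),interpolation=cv2.INTER_CUBIC),cv2.resize(b,(400,300),interpolation=cv2.INTER_CUBIC)]))
E
```

```text
[[-0.     0.453  0.892]
 [ 0.     0.892 -0.453]
 [-1.     0.    -0.   ]] [-1.21  0.48  0.02  1.56 -0.01  1.11 -0.08] [ 0.43174361  0.3830868  -0.55125644]
[{'box': [280.0, 183.2, 16.8, 18.5], 'conf': 0.53}]$[0]: bad value
$[0]: bad value
```

View pics/v4.png

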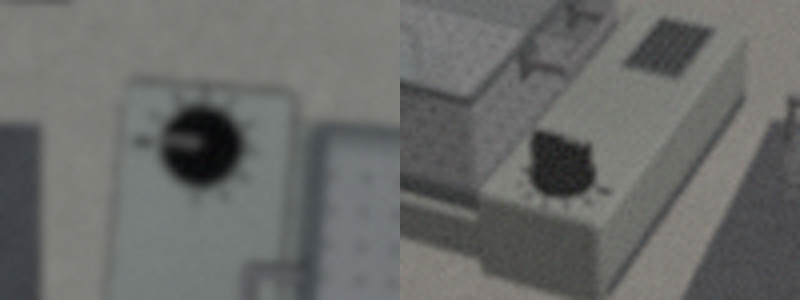

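The move was refused ("bad value") and nothing moved. I'll find out which row form is accepted.

```bash
python3 -m jog '[{"gripper":0.0,"dx":0.04,"dy":-0.05,"rz":-8.0}]' 30; echo --; python3 -m jog '[{"gripper":0,"dx":0,"dy":0,"dz":0,"rx":0,"ry":0,"rz":0}]'
```

```text
--
t: 1.65
eef_pos: [0.3056, 0.6019, 0.2503]
tool_rot: [0.688, 0.165, 0.688, -0.165]
contact_force: [0.0, -0.7, -0.4]
gripper_width: 0.998$[0]: bad value
```

```bash
python3 -m jog '[{"gripper":0.5,"dx":0.1,"dy":-0.15,"dz":0,"rx":0,"ry":0,"rz":-30},{"gripper":0.5,"dx":0.1,"dy":-0.15,"dz":0,"rx":0,"ry":0,"rz":-30},{"gripper":0.5,"dx":0.1,"dy":-0.15,"dz":0,"rx":0,"ry":0,"rz":-30},{"gripper":0.5,"dx":0.1,"dy":-0.15,"dz":0,"rx":0,"ry":0,"rz":-30},{"gripper":0.5,"dx":0.2,"dy":-0.35,"dz":0,"rx":0,"ry":0,"rz":-60},{"gripper":0.5,"dx":0.2,"dy":-0.35,"dz":0,"rx":0,"ry":0,"rz":-60},{"gripper":0.5,"dx":0.2,"dy":-0.35,"dz":0,"rx":0,"ry":0,"rz":-60},{"gripper":0.5,"dx":0.2,"dy":-0.35,"dz":0,"rx":0,"ry":0,"rz":-60},{"gripper":0.5,"dx":0.2,"dy":-0.35,"dz":0,"rx":0,"ry":0,"rz":-60},{"gripper":0.5,"dx":0.2,"dy":-0.35,"dz":0,"rx":0,"ry":0,"rz":-60}]' 30
```

```text
t: 2.65
eef_pos: [0.5076, 0.2477, 0.2508]
tool_rot: [0.512, 0.488, 0.511, -0.488]
contact_force: [-0.3, 1.1, -0.5]
gripper_width: 0.501
```

```bash
python3 -m jog '[{"gripper":0.5,"dx":0.13,"dy":-0.232,"dz":0,"rx":0,"ry":0,"rz":-9.5},{"gripper":0.5,"dx":0.13,"dy":-0.232,"dz":0,"rx":0,"ry":0,"rz":-9.5},{"gripper":0.5,"dx":0.13,"dy":-0.232,"dz":0,"rx":0,"ry":0,"rz":-9.5},{"gripper":0.5,"dx":0.13,"dy":-0.232,"dz":0,"rx":0,"ry":0,"rz":-9.5},{"gripper":0.5,"dx":0.13,"dy":-0.232,"dz":0,"rx":0,"ry":0,"rz":-9.5},{"gripper":0.5,"dx":0.13,"dy":-0.232,"dz":0,"rx":0,"ry":0,"rz":-9.5},{"gripper":0.5,"dx":0.13,"dy":-0.232,"dz":0,"rx":0,"ry":0,"rz":-9.5},{"gripper":0.5,"dx":0.13,"dy":-0.232,"dz":-0.08,"rx":0,"ry":0,"rz":-9.5},{"gripper":0.5,"dx":0.13,"dy":-0.232,"dz":-0.08,"rx":0,"ry":0,"rz":-9.5},{"gripper":0.5,"dx":0.13,"dy":-0.232,"dz":-0.08,"rx":0,"ry":0,"rz":-9.5}]' 30
python3 - <<'E'
from h import *
o=get_obs();Rm=R.from_quat(np.roll(o["tool_rot"],-1)).as_matrix();print(Rm[:,1].round(3),np.round(o["q"],2),o["contact_force"])
c=read_camera("top");s=read_camera("scene")
print(proj(s,o["eef_pos"]))
W=cloud(s)
b=s["pixels"][150:240,185:305];a=c["pixels"][140:230,220:340]
cv2.imwrite("pics/v5.png",np.hstack([cv2.resize(a,(400,300),interpolation=cv2.INTER_CUBIC),cv2.resize(b,(400,300),interpolation=cv2.INTER_CUBIC)]))
E
```

```text
t: 3.65
eef_pos: [0.6319, 0.0238, 0.1657]
tool_rot: [-0.47, -0.524, -0.475, 0.528]
contact_force: [-1.2, -0.3, 0.2]
gripper_width: 0.499
[ 0.994 -0.107 -0.009] [-0.44  0.53  0.42  1.75 -0.26  0.92 -0.01] [-1.16245911 -0.31072821  0.16084016]
[[235.7569128  184.39013755]]
```

View pics/v5.png

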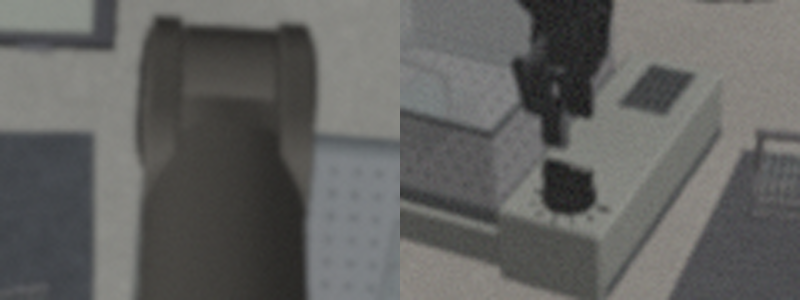

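```bash
python3 -m jog '[{"gripper":0.5,"dx":0,"dy":0,"dz":-0.02,"rx":0,"ry":0,"rz":0},{"gripper":0.5,"dx":0,"dy":0,"dz":-0.04,"rx":0,"ry":0,"rz":0},{"gripper":0.5,"dx":0,"dy":0,"dz":-0.056,"rx":0,"ry":0,"rz":0},{"gripper":0.5,"dx":0,"dy":0,"dz":-0.056,"rx":0,"ry":0,"rz":0},{"gripper":0.9,"dx":0,"dy":0,"dz":-0.056,"rx":0,"ry":0,"rz":0},{"gripper":0.9,"dx":0,"dy":0,"dz":-0.056,"rx":0,"ry":0,"rz":0},{"gripper":0.9,"dx":0,"dy":0,"dz":-0.056,"rx":0,"ry":0,"rz":0},{"gripper":0.9,"dx":0,"dy":0,"dz":-0.056,"rx":0,"ry":0,"rz":0},{"gripper":0.9,"dx":0,"dy":0,"dz":-0.056,"rx":0,"ry":0,"rz":0}]' 25; python3 -c "from h import *;print(get_obs()['torque'])"
```

```text
t: 4.65
eef_pos: [0.633, 0.0204, 0.1156]
tool_rot: [-0.47, -0.526, -0.473, 0.528]
contact_force: [-10.8, 1.3, 10.4]
gripper_width: 0.131
[0.27027941 2.43309206 0.0297408 ]
```

```bash
python3 -m jog '[{"gripper":0.9,"dx":-0.002,"dy":0,"dz":0.003,"rx":0,"ry":0,"rz":0},{"gripper":0.9,"dx":-0.003,"dy":0,"dz":0.003,"rx":0,"ry":0,"rz":0},{"gripper":0.9,"dx":-0.003,"dy":0,"dz":0.003,"rx":0,"ry":0,"rz":0}]'; python3 -m jog '[{"gripper":0.9,"dx":0,"dy":0,"dz":0,"rx":0,"ry":0,"rz":-6},{"gripper":0.9,"dx":0,"dy":0,"dz":0,"rx":0,"ry":0,"rz":-12},{"gripper":0.9,"dx":0,"dy":0,"dz":0,"rx":0,"ry":0,"rz":-18},{"gripper":0.9,"dx":0,"dy":0,"dz":0,"rx":0,"ry":0,"rz":-24},{"gripper":0.9,"dx":0,"dy":0,"dz":0,"rx":0,"ry":0,"rz":-30},{"gripper":0.9,"dx":0,"dy":0,"dz":0,"rx":0,"ry":0,"rz":-30}]'
```

```text
t: 4.95
eef_pos: [0.6325, 0.0205, 0.1161]
tool_rot: [-0.471, -0.527, -0.471, 0.527]
contact_force: [4.8, 1.0, -17.3]
gripper_width: 0.132
t: 5.55
eef_pos: [0.6325, 0.0205, 0.1161]
tool_rot: [-0.319, -0.631, -0.318, 0.631]
contact_force: [5.0, 0.5, -19.3]
gripper_width: 0.135
```

```bash
python3 -m jog '[{"gripper":0.9,"dx":0.001,"dy":0,"dz":-0.002,"rx":0,"ry":0,"rz":-6},{"gripper":0.9,"dx":0.001,"dy":0,"dz":-0.002,"rx":0,"ry":0,"rz":-12},{"gripper":0.9,"dx":0.001,"dy":0,"dz":-0.002,"rx":0,"ry":0,"rz":-18},{"gripper":0.9,"dx":0.001,"dy":0,"dz":-0.002,"rx":0,"ry":0,"rz":-24},{"gripper":0.9,"dx":0.001,"dy":0,"dz":-0.002,"rx":0,"ry":0,"rz":-30},{"gripper":0.9,"dx":0.001,"dy":0,"dz":-0.002,"rx":0,"ry":0,"rz":-30}]';python3 -m jog '[{"gripper":0.9,"dx":0,"dy":0,"dz":0,"rx":0,"ry":0,"rz":-6},{"gripper":0.9,"dx":0,"dy":0,"dz":0,"rx":0,"ry":0,"rz":-12},{"gripper":0.9,"dx":0,"dy":0,"dz":0,"rx":0,"ry":0,"rz":-18},{"gripper":0.9,"dx":0,"dy":0,"dz":0,"rx":0,"ry":0,"rz":-24},{"gripper":0.9,"dx":0,"dy":0,"dz":0,"rx":0,"ry":0,"rz":-30},{"gripper":0.9,"dx":0,"dy":0,"dz":0,"rx":0,"ry":0,"rz":-30}]'; python3 -c "from h import *;o=get_obs();print(o['torque'],np.round(o['q'],2))"
```

```text
t: 6.15
eef_pos: [0.6328, 0.0205, 0.116]
tool_rot: [-0.145, -0.691, -0.146, 0.693]
contact_force: [-5.6, 1.2, 1.7]
gripper_width: 0.135
t: 6.75
eef_pos: [0.6328, 0.0205, 0.1159]
tool_rot: [0.039, -0.705, 0.038, 0.707]
contact_force: [-6.3, 2.6, 1.8]
gripper_width: 0.133
[ 0.38749653  1.21175877 -0.05681764] [-0.68  0.7   0.8   1.81 -0.63  0.91 -1.27]
```

```bash
python3 -m jog '[{"gripper":0.9,"dx":0,"dy":0,"dz":0,"rx":0,"ry":0,"rz":-6},{"gripper":0.9,"dx":0,"dy":0,"dz":0,"rx":0,"ry":0,"rz":-12},{"gripper":0.9,"dx":0,"dy":0,"dz":0,"rx":0,"ry":0,"rz":-18},{"gripper":0.9,"dx":0,"dy":0,"dz":0,"rx":0,"ry":0,"rz":-24},{"gripper":0.9,"dx":0,"dy":0,"dz":0,"rx":0,"ry":0,"rz":-30},{"gripper":0.9,"dx":0,"dy":0,"dz":0,"rx":0,"ry":0,"rz":-36},{"gripper":0.9,"dx":0,"dy":0,"dz":0,"rx":0,"ry":0,"rz":-42},{"gripper":0.9,"dx":0,"dy":0,"dz":0,"rx":0,"ry":0,"rz":-48},{"gripper":0.9,"dx":0,"dy":0,"dz":0,"rx":0,"ry":0,"rz":-54},{"gripper":0.9,"dx":0,"dy":0,"dz":0,"rx":0,"ry":0,"rz":-60}]'; python3 -c "from h import *;o=get_obs();print(o['torque'],np.round(o['q'],2))"
```

```text
t: 7.75
eef_pos: [0.6329, 0.0204, 0.116]
tool_rot: [0.387, -0.591, 0.387, 0.593]
contact_force: [-5.1, 1.1, 2.9]
gripper_width: 0.135
[0.30901546 1.26945581 0.028203  ] [-0.81  0.84  1.05  1.81 -0.86  1.03 -2.14]
```

```bash
python3 -m jog '[{"gripper":0.9,"dx":0,"dy":0,"dz":0,"rx":0,"ry":0,"rz":-6},{"gripper":0.9,"dx":0,"dy":0,"dz":0,"rx":0,"ry":0,"rz":-12},{"gripper":0.9,"dx":0,"dy":0,"dz":0,"rx":0,"ry":0,"rz":-18},{"gripper":0.9,"dx":0,"dy":0,"dz":0,"rx":0,"ry":0,"rz":-24},{"gripper":0.9,"dx":0,"dy":0,"dz":0,"rx":0,"ry":0,"rz":-30},{"gripper":0.9,"dx":0,"dy":0,"dz":0,"rx":0,"ry":0,"rz":-30},{"gripper":0.9,"dx":0,"dy":0,"dz":0,"rx":0,"ry":0,"rz":-30}]'; python3 -c "from h import *;o=get_obs();print(R.from_quat(np.roll(o['tool_rot'],-1)).as_matrix()[:,1],np.round(o['q'],2))"
```

```text
t: 8.45
eef_pos: [0.6329, 0.0204, 0.1159]
tool_rot: [0.526, -0.472, 0.526, 0.474]
contact_force: [-6.5, 2.1, 3.1]
gripper_width: 0.131
[-0.99430703  0.1065242   0.00247665] [-0.85  0.91  1.16  1.82 -0.95  1.1  -2.58]
```

```bash
python3 -m jog '[{"gripper":0.5,"dx":0,"dy":0,"dz":0,"rx":0,"ry":0,"rz":0},{"gripper":0.5,"dx":0,"dy":0,"dz":0,"rx":0,"ry":0,"rz":0},{"gripper":0.5,"dx":0,"dy":0,"dz":0,"rx":0,"ry":0,"rz":0},{"gripper":0.5,"dx":0,"dy":0,"dz":0.05,"rx":0,"ry":0,"rz":0},{"gripper":0.6,"dx":0,"dy":0,"dz":0.1,"rx":0,"ry":0,"rz":0},{"gripper":0.6,"dx":-0.05,"dy":0.15,"dz":0.2,"rx":0,"ry":0,"rz":60},{"gripper":0.6,"dx":-0.05,"dy":0.15,"dz":0.2,"rx":0,"ry":0,"rz":60},{"gripper":0.6,"dx":-0.05,"dy":0.15,"dz":0.2,"rx":0,"ry":0,"rz":60},{"gripper":0.6,"dx":-0.05,"dy":0.15,"dz":0.2,"rx":0,"ry":0,"rz":60},{"gripper":0.6,"dx":-0.05,"dy":0.15,"dz":0.2,"rx":0,"ry":0,"rz":60}]'
python3 -m jog '[{"gripper":0.6,"dx":0,"dy":0.1,"dz":0,"rx":0,"ry":0,"rz":60},{"gripper":0.6,"dx":0,"dy":0.1,"dz":0,"rx":0,"ry":0,"rz":60},{"gripper":0.6,"dx":0,"dy":0.1,"dz":0,"rx":0,"ry":0,"rz":60},{"gripper":0.6,"dx":0,"dy":0.1,"dz":0,"rx":0,"ry":0,"rz":60},{"gripper":0.6,"dx":0,"dy":0.1,"dz":0,"rx":0,"ry":0,"rz":60},{"gripper":0.6,"dx":0,"dy":0.1,"dz":0,"rx":0,"ry":0,"rz":60}]'
python3 - <<'E'
from h import *
f=np.array([.111,.994]);g=np.array([.994,-.111])
for n in["top","scene"]:
    c=read_camera(n);W=cloud(c);z=W[...,2];F=W[...,:2]@f;G=W[...,:2]@g
    m=(z>.112)&(z<.14)&(G>.4)&(G<.66)&(F>.03)&(F<.12)
    p=np.c_[F[m],G[m],z[m]]
    print(n,m.sum());print(np.histogram(p[:,0],np.arange(.03,.12,.005)))
    q=p[p[:,0]>.05]; print(q.min(0),q.max(0),np.median(q,0))
    if n=="top":cv2.imwrite("pics/v6.png",cv2.resize(c["pixels"][150:300,230:420],(760,600),interpolation=cv2.INTER_CUBIC))
o=get_obs();print(o["eef_pos"],R.from_quat(np.roll(o['tool_rot'],-1)).as_matrix()[:,1],np.round(o['q'],2))
E
```

```text
t: 9.45
eef_pos: [0.5841, 0.1758, 0.3177]
tool_rot: [-0.314, 0.635, -0.312, -0.633]
contact_force: [-0.2, -0.2, -0.3]
gripper_width: 0.399
t: 10.05
eef_pos: [0.5839, 0.2698, 0.3157]
tool_rot: [-0.009, 0.707, -0.009, -0.707]
contact_force: [-0.8, 0.0, 0.5]
gripper_width: 0.404
top 256
(array([30, 12, 14, 13, 21, 60, 52,  5,  8,  6,  6,  5,  7,  5,  7,  4,  1]), array([0.03 , 0.035, 0.04 , 0.045, 0.05 , 0.055, 0.06 , 0.065, 0.07 ,
       0.075, 0.08 , 0.085, 0.09 , 0.095, 0.1  , 0.105, 0.11 , 0.115]))
[0.05007572 0.47542082 0.11204294] [0.11008554 0.63205638 0.13394695] [0.06100655 0.54064116 0.12771249]
scene 190
(array([46,  8, 10, 11,  9, 20, 43,  7,  3,  5,  4,  6,  3,  3,  4,  5,  3]), array([0.03 , 0.035, 0.04 , 0.045, 0.05 , 0.055, 0.06 , 0.065, 0.07 ,
       0.075, 0.08 , 0.085, 0.09 , 0.095, 0.1  , 0.105, 0.11 , 0.115]))
[0.05010572 0.48069276 0.11214322] [0.11257664 0.63546237 0.13157326] [0.06319588 0.55467957 0.12484397]
[0.58394222 0.26954147 0.31597986] [-0.03101395 -0.99951817 -0.00125267] [-1.21  0.54  1.02  1.61 -0.48  1.27 -1.71]
```

View pics/v6.png

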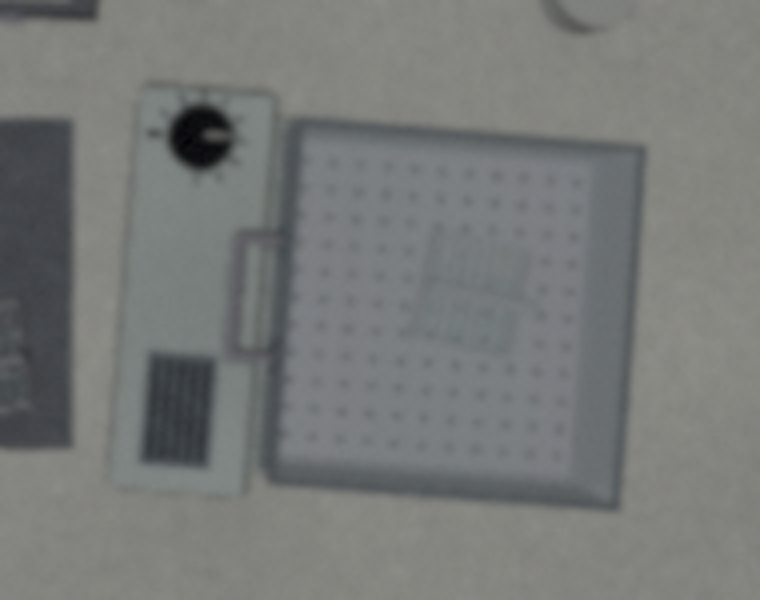

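The pointer now points to the rear, 180° from zero, so the dial is on its sixth click. Handle, cover and console edges look nearer -4° yaw, so I'll refit.

```bash
python3 - <<'E'
from h import *
for n in["top","scene"]:
    W=cloud(read_camera(n));x,y,z=[W[...,i] for i in range(3)]
    # handle: bar points, ransac-ish line y=a x+b
    m=(z>.118)&(z<.135)&(x>.47)&(x<.58)&(y>-.015)&(y<.015);p=W[m]
    k=np.ones(len(p),bool)
    for _ in range(8):
        a,b=np.polyfit(p[k,0],p[k,1],1);r=p[:,1]-a*p[:,0]-b;k=(np.abs(r)<.007)
    s=p[k];print(n,"handle",k.sum(),np.degrees(np.arctan(a)),s[:,0].min(),s[:,0].max(),a*s[:,0].mean()+b,s[:,2].mean())
    # console front edge: max y per x-bin at z .07-.084 ; rear-edge cover
    def edge(lo,hi,yl,yh,xl,xh,fn):
        m=(z>lo)&(z<hi)&(x>xl)&(x<xh)&(y>yl)&(y<yh);q=W[m];e=[]
        for t in np.arange(xl,xh,.01):
            w=q[(q[:,0]>=t)&(q[:,0]<t+.01)]
            if len(w)>2:e.append((w[:,0].mean(),fn(w[:,1])))
        e=np.array(e);a,b=np.polyfit(*e.T,1);r=e[:,1]-a*e[:,0]-b;e=e[abs(r)<.006];a,b=np.polyfit(*e.T,1);return round(np.degrees(np.arctan(a)),2),round(a*.51+b,4)
    print("console front",edge(.073,.084,.0,.12,.42,.62,np.max))
    try: print("cover rear",edge(.133,.15,-.32,0,.40,.6,np.min)); print("cover front",edge(.133,.15,-.32,0,.42,.6,np.max))
    except Exception as e: print(e)
    m=(z>.073)&(z<.084)&(y>0)&(y<.1)&(x>.3)&(x<.75);print("console x",np.percentile(x[m],[.5,99.5]))
E
```

```text
top handle 129 -6.403720293727117 0.4784978856229809 0.5652850473523657 0.0009859957600513863 0.12847897797211838
console front (np.float64(-6.44), np.float64(0.0776))
cover rear (np.float64(-6.16), np.float64(-0.2667))
cover front (np.float64(-6.8), np.float64(-0.0269))
console x [0.37975676 0.66893123]
scene handle 70 -7.032373870725695 0.48515715009452975 0.5697408471637018 0.002693690389014111 0.12648011663218253
console front (np.float64(-5.83), np.float64(0.0785))
cover rear (np.float64(-6.47), np.float64(-0.2661))
cover front (np.float64(-5.98), np.float64(-0.0275))
console x [0.38580509 0.67219707]
```

```bash
python3 -m jog '[{"gripper":0.7,"dx":-0.061,"dy":-0.268,"dz":-0.06,"rx":0,"ry":0,"rz":-4.6},{"gripper":0.7,"dx":-0.061,"dy":-0.268,"dz":-0.06,"rx":0,"ry":0,"rz":-4.6},{"gripper":0.7,"dx":-0.061,"dy":-0.268,"dz":-0.06,"rx":0,"ry":0,"rz":-4.6},{"gripper":0.7,"dx":-0.061,"dy":-0.268,"dz":-0.06,"rx":0,"ry":0,"rz":-4.6},{"gripper":0.7,"dx":-0.061,"dy":-0.268,"dz":-0.06,"rx":0,"ry":0,"rz":-4.6},{"gripper":0.7,"dx":-0.061,"dy":-0.268,"dz":-0.06,"rx":0,"ry":0,"rz":-4.6},{"gripper":0.7,"dx":-0.061,"dy":-0.268,"dz":-0.06,"rx":0,"ry":0,"rz":-4.6},{"gripper":0.7,"dx":-0.061,"dy":-0.268,"dz":-0.13,"rx":0,"ry":0,"rz":-4.6},{"gripper":0.7,"dx":-0.061,"dy":-0.268,"dz":-0.13,"rx":0,"ry":0,"rz":-4.6},{"gripper":0.7,"dx":-0.061,"dy":-0.268,"dz":-0.13,"rx":0,"ry":0,"rz":-4.6}]';python3 -c "from h import *;o=get_obs();print(R.from_quat(np.roll(o['tool_rot'],-1)).as_matrix()[:,1],np.round(o['q'],2))"
```

```text
t: 11.25
eef_pos: [0.5211, 0.0025, 0.183]
tool_rot: [0.04, -0.704, 0.041, 0.708]
contact_force: [0.1, -0.3, -0.5]
gripper_width: 0.302
[-0.11465178 -0.99340393  0.00189781] [-0.89  0.47  1.    2.03 -0.5   0.91 -1.3 ]
```

```bash
python3 -m jog '[{"gripper":0.7,"dx":0,"dy":0,"dz":-0.02,"rx":0,"ry":0,"rz":0},{"gripper":0.7,"dx":0,"dy":0,"dz":-0.035,"rx":0,"ry":0,"rz":0},{"gripper":0.7,"dx":0,"dy":0,"dz":-0.05,"rx":0,"ry":0,"rz":0},{"gripper":0.7,"dx":0,"dy":0,"dz":-0.062,"rx":0,"ry":0,"rz":0},{"gripper":0.7,"dx":0,"dy":0,"dz":-0.062,"rx":0,"ry":0,"rz":0},{"gripper":0.95,"dx":0,"dy":0,"dz":-0.062,"rx":0,"ry":0,"rz":0},{"gripper":0.95,"dx":0,"dy":0,"dz":-0.062,"rx":0,"ry":0,"rz":0},{"gripper":0.95,"dx":0,"dy":0,"dz":-0.062,"rx":0,"ry":0,"rz":0},{"gripper":0.95,"dx":0,"dy":0,"dz":-0.062,"rx":0,"ry":0,"rz":0}]' 30
```

```text
t: 12.15
eef_pos: [0.5229, 0.0025, 0.1236]
tool_rot: [-0.04, 0.706, -0.039, -0.706]
contact_force: [1.0, 2.1, -1.4]
gripper_width: 0.103
```

```bash
python3 -m jog '[{"gripper":0.95,"dx":-0.0004,"dy":-0.004,"dz":0.013,"rx":0,"ry":0,"rz":0},{"gripper":0.95,"dx":-0.001,"dy":-0.0085,"dz":0.0265,"rx":0,"ry":0,"rz":0},{"gripper":0.95,"dx":-0.0015,"dy":-0.0135,"dz":0.039,"rx":0,"ry":0,"rz":0},{"gripper":0.95,"dx":-0.002,"dy":-0.0195,"dz":0.052,"rx":0,"ry":0,"rz":0},{"gripper":0.95,"dx":-0.003,"dy":-0.026,"dz":0.064,"rx":0,"ry":0,"rz":0},{"gripper":0.95,"dx":-0.0035,"dy":-0.033,"dz":0.076,"rx":0,"ry":0,"rz":0},{"gripper":0.95,"dx":-0.0045,"dy":-0.041,"dz":0.0875,"rx":0,"ry":0,"rz":0},{"gripper":0.95,"dx":-0.0055,"dy":-0.049,"dz":0.0985,"rx":0,"ry":0,"rz":0},{"gripper":0.95,"dx":-0.0065,"dy":-0.0575,"dz":0.1095,"rx":0,"ry":0,"rz":0},{"gripper":0.95,"dx":-0.0075,"dy":-0.067,"dz":0.1195,"rx":0,"ry":0,"rz":0}]'
```

```text
t: 13.15
eef_pos: [0.5154, -0.064, 0.2448]
tool_rot: [-0.041, 0.706, -0.038, -0.706]
contact_force: [0.2, 9.1, 5.4]
gripper_width: 0.102
```

```bash
python3 -m jog '[{"gripper":0.95,"dx":-0.002,"dy":-0.02,"dz":0.019,"rx":0,"ry":0,"rz":0},{"gripper":0.95,"dx":-0.0047,"dy":-0.0417,"dz":0.036,"rx":0,"ry":0,"rz":0},{"gripper":0.95,"dx":-0.0073,"dy":-0.065,"dz":0.0507,"rx":0,"ry":0,"rz":0},{"gripper":0.95,"dx":-0.01,"dy":-0.09,"dz":0.063,"rx":0,"ry":0,"rz":0},{"gripper":0.95,"dx":-0.013,"dy":-0.1157,"dz":0.0727,"rx":0,"ry":0,"rz":0},{"gripper":0.95,"dx":-0.016,"dy":-0.1423,"dz":0.08,"rx":0,"ry":0,"rz":0}]'; python3 -m jog '[{"gripper":0.95,"dx":-0.003,"dy":-0.0273,"dz":0.0044,"rx":0,"ry":0,"rz":0},{"gripper":0.95,"dx":-0.006,"dy":-0.0548,"dz":0.006,"rx":0,"ry":0,"rz":0},{"gripper":0.95,"dx":-0.009,"dy":-0.0823,"dz":0.0048,"rx":0,"ry":0,"rz":0},{"gripper":0.95,"dx":-0.012,"dy":-0.1097,"dz":0.001,"rx":0,"ry":0,"rz":0},{"gripper":0.95,"dx":-0.012,"dy":-0.1097,"dz":0.001,"rx":0,"ry":0,"rz":0}]'
```

```text
t: 13.75
eef_pos: [0.4988, -0.2098, 0.325]
tool_rot: [-0.04, 0.707, -0.041, -0.705]
contact_force: [7.7, -2.4, -9.2]
gripper_width: 0.105
t: 14.25
eef_pos: [0.4856, -0.3222, 0.3253]
tool_rot: [-0.041, 0.707, -0.044, -0.705]
contact_force: [2.0, -1.8, 2.4]
gripper_width: 0.101
```

```bash
python3 -m jog '[{"gripper":0.95,"dx":-0.003,"dy":-0.027,"dz":-0.007,"rx":0,"ry":0,"rz":0},{"gripper":0.95,"dx":-0.006,"dy":-0.055,"dz":-0.017,"rx":0,"ry":0,"rz":0},{"gripper":0.95,"dx":-0.006,"dy":-0.055,"dz":-0.017,"rx":0,"ry":0,"rz":0},{"gripper":0.65,"dx":-0.006,"dy":-0.055,"dz":-0.017,"rx":0,"ry":0,"rz":0},{"gripper":0.65,"dx":-0.006,"dy":-0.055,"dz":-0.017,"rx":0,"ry":0,"rz":0},{"gripper":0.65,"dx":-0.006,"dy":-0.055,"dz":-0.017,"rx":0,"ry":0,"rz":0},{"gripper":0.65,"dx":-0.006,"dy":-0.055,"dz":0.02,"rx":0,"ry":0,"rz":0},{"gripper":0.65,"dx":-0.006,"dy":-0.055,"dz":0.06,"rx":0,"ry":0,"rz":0},{"gripper":0.65,"dx":-0.006,"dy":-0.055,"dz":0.1,"rx":0,"ry":0,"rz":0},{"gripper":0.65,"dx":-0.006,"dy":-0.055,"dz":0.1,"rx":0,"ry":0,"rz":0}]'
python3 -m jog '[{"gripper":0.4,"dx":0,"dy":0.05,"dz":0.02,"rx":0,"ry":0,"rz":0},{"gripper":0.4,"dx":0.02,"dy":0.35,"dz":-0.04,"rx":0,"ry":0,"rz":0},{"gripper":0.4,"dx":0.02,"dy":0.35,"dz":-0.04,"rx":0,"ry":0,"rz":0},{"gripper":0.4,"dx":0.02,"dy":0.35,"dz":-0.04,"rx":0,"ry":0,"rz":0},{"gripper":0.4,"dx":0.02,"dy":0.35,"dz":-0.04,"rx":0,"ry":0,"rz":0},{"gripper":0.4,"dx":0.02,"dy":0.35,"dz":-0.04,"rx":0,"ry":0,"rz":80},{"gripper":0.4,"dx":0.02,"dy":0.35,"dz":-0.04,"rx":0,"ry":0,"rz":80},{"gripper":0.4,"dx":0.02,"dy":0.35,"dz":-0.04,"rx":0,"ry":0,"rz":80},{"gripper":0.4,"dx":0.02,"dy":0.35,"dz":-0.04,"rx":0,"ry":0,"rz":80},{"gripper":0.4,"dx":0.02,"dy":0.35,"dz":-0.04,"rx":0,"ry":0,"rz":80}]'
cat > look.py <<'E'
from fit import *
import sys
tag=sys.argv[1]
o=get_obs();print(o["eef_pos"],"toolyaw",np.degrees(np.arctan2(*R.from_quat(np.roll(o['tool_rot'],-1)).as_matrix()[[1,0],1])),np.round(o['q'],2))
for n in["top","scene"]:
    c=read_camera(n);W=cloud(c);cv2.imwrite(f"pics/{n}_{tag}.png",c["pixels"])
    print(n)
    for b in racks(W,(.38,.68,.1,.36),.06,.1): print(" mat bar",len(b),bar(b))
    for b in racks(W,(.38,.65,-.27,-.04),.1,.13): print(" deck bar",len(b),bar(b))
    for b in racks(W,(.38,.65,-.27,-.04),.06,.095): print(" deck frame",len(b),rect(b))
    for b in racks(W,(.38,.65,.37,.57),.06,.1): print(" scope bar",len(b),bar(b))
E
python3 look.py 1; python3 - <<'E'
import cv2,numpy as np
a=cv2.imread("pics/top_1.png")[110:310,90:420];b=cv2.imread("pics/scene_1.png")[70:300,100:440]
cv2.imwrite("pics/v7.png",np.vstack([cv2.resize(a,(480,290)),cv2.resize(b,(480,310))]))
E
```

```text
t: 15.25
eef_pos: [0.4816, -0.374, 0.4296]
tool_rot: [-0.038, 0.708, -0.042, -0.703]
contact_force: [-0.8, -1.0, -0.3]
gripper_width: 0.35
t: 16.25
eef_pos: [0.5004, -0.0212, 0.3833]
tool_rot: [-0.224, -0.67, -0.224, 0.671]
contact_force: [-0.7, -0.1, -0.2]
gripper_width: 0.597
[ 0.50042726 -0.02119619  0.38326104] toolyaw -53.01938998642803 [-1.05  0.08  1.06  1.83 -0.08  1.28 -0.89]
top
 mat bar 94 (array([0.476, 0.185, 0.079]), np.float64(0.073), np.float64(6.7))
 mat bar 97 (array([0.474, 0.302, 0.08 ]), np.float64(0.075), np.float64(8.7))
 deck frame 147 (array([ 537.2, -177.7]), array([72. , 33.4]), 76.2)
scene
 mat bar 94 (array([0.479, 0.186, 0.076]), np.float64(0.073), np.float64(7.7))
 mat bar 101 (array([0.477, 0.302, 0.076]), np.float64(0.073), np.float64(8.8))
 deck bar 76 (array([ 0.519, -0.171,  0.113]), np.float64(0.073), np.float64(-14.6))
 deck frame 391 (array([ 518.6, -172.2]), array([77.5, 83.3]), 76.2)
```

View pics/v7.png

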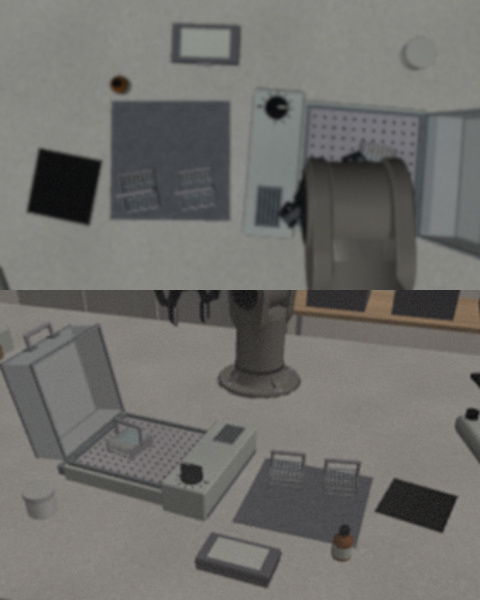

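The cover stands open. The dry rack is on the deck at about (0.517, -0.171), yaw -14.6°. I'll go and fetch it.

```bash
python3 -m jog '[{"gripper":0.4,"dx":0.016,"dy":-0.15,"dz":-0.1,"rx":0,"ry":0,"rz":38},{"gripper":0.4,"dx":0.016,"dy":-0.15,"dz":-0.1,"rx":0,"ry":0,"rz":38},{"gripper":0.4,"dx":0.016,"dy":-0.15,"dz":-0.1,"rx":0,"ry":0,"rz":38},{"gripper":0.4,"dx":0.016,"dy":-0.15,"dz":-0.1,"rx":0,"ry":0,"rz":38},{"gripper":0.4,"dx":0.016,"dy":-0.15,"dz":-0.1,"rx":0,"ry":0,"rz":38},{"gripper":0.4,"dx":0.016,"dy":-0.15,"dz":-0.2,"rx":0,"ry":0,"rz":38},{"gripper":0.4,"dx":0.016,"dy":-0.15,"dz":-0.2,"rx":0,"ry":0,"rz":38},{"gripper":0.4,"dx":0.016,"dy":-0.15,"dz":-0.2,"rx":0,"ry":0,"rz":38},{"gripper":0.4,"dx":0.016,"dy":-0.15,"dz":-0.2,"rx":0,"ry":0,"rz":38}]'; python3 look.py 2; python3 - <<'E'
import cv2,numpy as np
b=cv2.imread("pics/scene_2.png")[70:270,90:330]
cv2.imwrite("pics/v8.png",cv2.resize(b,(480,400),interpolation=cv2.INTER_CUBIC))
E
```

```text
t: 17.25
eef_pos: [0.5168, -0.1725, 0.1844]
tool_rot: [-0.427, -0.563, -0.427, 0.564]
contact_force: [0.8, -0.1, 0.7]
gripper_width: 0.6
[ 0.51675682 -0.17252194  0.18439009] toolyaw -15.686664139730269 [-0.43  0.45  0.83  1.97 -0.41  0.9   0.34]
top
 mat bar 94 (array([0.476, 0.185, 0.079]), np.float64(0.073), np.float64(6.8))
 mat bar 96 (array([0.474, 0.302, 0.079]), np.float64(0.074), np.float64(8.7))
 deck bar 60 (array([ 0.519, -0.156,  0.116]), np.float64(0.043), np.float64(-15.7))
 deck frame 291 (array([ 515.6, -163.2]), array([60.6, 84.5]), 79.3)
scene
 mat bar 92 (array([0.479, 0.186, 0.076]), np.float64(0.073), np.float64(7.1))
 mat bar 103 (array([0.477, 0.303, 0.076]), np.float64(0.073), np.float64(8.3))
 deck bar 76 (array([ 0.518, -0.171,  0.113]), np.float64(0.074), np.float64(-15.1))
 deck frame 389 (array([ 517.6, -171.6]), array([77.2, 82.1]), 75.1)
```

View pics/v8.png

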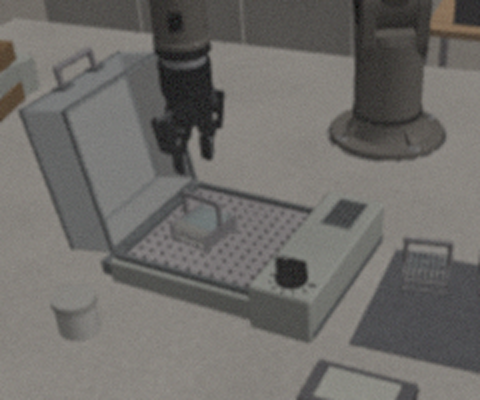

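The gripper hangs over the dry rack and is well clear of the cover.

```bash
python3 -m jog '[{"gripper":0.4,"dx":0,"dy":0.001,"dz":-0.03,"rx":0,"ry":0,"rz":0},{"gripper":0.4,"dx":0,"dy":0.001,"dz":-0.055,"rx":0,"ry":0,"rz":0},{"gripper":0.4,"dx":0,"dy":0.001,"dz":-0.07,"rx":0,"ry":0,"rz":0},{"gripper":0.4,"dx":0,"dy":0.001,"dz":-0.07,"rx":0,"ry":0,"rz":0},{"gripper":0.95,"dx":0,"dy":0.001,"dz":-0.07,"rx":0,"ry":0,"rz":0},{"gripper":0.95,"dx":0,"dy":0.001,"dz":-0.07,"rx":0,"ry":0,"rz":0},{"gripper":0.95,"dx":0,"dy":0.001,"dz":-0.07,"rx":0,"ry":0,"rz":0},{"gripper":0.95,"dx":0,"dy":0.001,"dz":-0.07,"rx":0,"ry":0,"rz":0},{"gripper":0.95,"dx":0,"dy":0.001,"dz":-0.07,"rx":0,"ry":0,"rz":0}]' 50;python3 -m jog '[{"gripper":0.95,"dx":0,"dy":0,"dz":0.02,"rx":0,"ry":0,"rz":0},{"gripper":0.95,"dx":0,"dy":0,"dz":0.05,"rx":0,"ry":0,"rz":0},{"gripper":0.95,"dx":0,"dy":0,"dz":0.08,"rx":0,"ry":0,"rz":0},{"gripper":0.95,"dx":0,"dy":0,"dz":0.11,"rx":0,"ry":0,"rz":0},{"gripper":0.95,"dx":0,"dy":0,"dz":0.13,"rx":0,"ry":0,"rz":0},{"gripper":0.95,"dx":0,"dy":0,"dz":0.13,"rx":0,"ry":0,"rz":0}]'
```

```text
t: 18.25
eef_pos: [0.517, -0.171, 0.1144]
tool_rot: [0.428, 0.563, 0.428, -0.563]
contact_force: [-3.3, 0.3, 6.7]
gripper_width: 0.093
t: 18.85
eef_pos: [0.5185, -0.1718, 0.2461]
tool_rot: [0.429, 0.564, 0.427, -0.562]
contact_force: [0.3, -1.2, -3.2]
gripper_width: 0.095
```

```bash
python3 -m jog '[{"gripper":0.95,"dx":0,"dy":0.01,"dz":0,"rx":0,"ry":0,"rz":0},{"gripper":0.95,"dx":0,"dy":0.03,"dz":0,"rx":0,"ry":0,"rz":0},{"gripper":0.95,"dx":0,"dy":0.06,"dz":0,"rx":0,"ry":0,"rz":0},{"gripper":0.95,"dx":0,"dy":0.095,"dz":0,"rx":0,"ry":0,"rz":0},{"gripper":0.95,"dx":-0.003,"dy":0.13,"dz":0,"rx":0,"ry":0,"rz":0},{"gripper":0.95,"dx":-0.006,"dy":0.165,"dz":0,"rx":0,"ry":0,"rz":0},{"gripper":0.95,"dx":-0.009,"dy":0.2,"dz":0,"rx":0,"ry":0,"rz":0},{"gripper":0.95,"dx":-0.012,"dy":0.235,"dz":0,"rx":0,"ry":0,"rz":0},{"gripper":0.95,"dx":-0.015,"dy":0.27,"dz":0,"rx":0,"ry":0,"rz":0},{"gripper":0.95,"dx":-0.018,"dy":0.305,"dz":0,"rx":0,"ry":0,"rz":0}]'
python3 -m jog '[{"gripper":0.95,"dx":-0.002,"dy":0.035,"dz":0,"rx":0,"ry":0,"rz":0},{"gripper":0.95,"dx":-0.004,"dy":0.07,"dz":0,"rx":0,"ry":0,"rz":0},{"gripper":0.95,"dx":-0.006,"dy":0.105,"dz":0,"rx":0,"ry":0,"rz":0},{"gripper":0.95,"dx":-0.008,"dy":0.14,"dz":0,"rx":0,"ry":0,"rz":0},{"gripper":0.95,"dx":-0.01,"dy":0.175,"dz":0,"rx":0,"ry":0,"rz":0},{"gripper":0.95,"dx":-0.012,"dy":0.21,"dz":0,"rx":0,"ry":0,"rz":0},{"gripper":0.95,"dx":-0.014,"dy":0.245,"dz":0,"rx":0,"ry":0,"rz":0},{"gripper":0.95,"dx":-0.014,"dy":0.28,"dz":-0.02,"rx":0,"ry":0,"rz":0},{"gripper":0.95,"dx":-0.014,"dy":0.305,"dz":-0.05,"rx":0,"ry":0,"rz":0},{"gripper":0.95,"dx":-0.014,"dy":0.333,"dz":-0.08,"rx":0,"ry":0,"rz":0}]'
python3 -m jog '[{"gripper":0.95,"dx":0,"dy":0,"dz":-0.02,"rx":0,"ry":0,"rz":0},{"gripper":0.95,"dx":0,"dy":0,"dz":-0.04,"rx":0,"ry":0,"rz":0},{"gripper":0.95,"dx":0,"dy":0,"dz":-0.06,"rx":0,"ry":0,"rz":0},{"gripper":0.95,"dx":0,"dy":0,"dz":-0.07,"rx":0,"ry":0,"rz":0},{"gripper":0.95,"dx":0,"dy":0,"dz":-0.07,"rx":0,"ry":0,"rz":0}]'
python3 look.py 3
```

```text
t: 19.85
eef_pos: [0.4972, 0.1359, 0.242]
tool_rot: [-0.428, -0.562, -0.428, 0.564]
contact_force: [0.1, 0.5, -3.0]
gripper_width: 0.093
t: 20.85
eef_pos: [0.4832, 0.468, 0.1604]
tool_rot: [-0.428, -0.562, -0.428, 0.564]
contact_force: [0.5, 0.1, -2.2]
gripper_width: 0.093
t: 21.35
eef_pos: [0.483, 0.4659, 0.0907]
tool_rot: [-0.428, -0.561, -0.428, 0.565]
contact_force: [-0.5, -0.8, -1.9]
gripper_width: 0.094
[0.48302249 0.46590444 0.09069339] toolyaw -15.49876424229096 [-1.28  0.73  0.63  1.71 -0.54  0.88 -0.69]
top
 mat bar 94 (array([0.475, 0.185, 0.08 ]), np.float64(0.073), np.float64(6.8))
 mat bar 96 (array([0.474, 0.302, 0.08 ]), np.float64(0.073), np.float64(8.6))
 scope bar 70 (array([0.475, 0.445, 0.092]), np.float64(0.037), np.float64(-21.0))
scene
 mat bar 95 (array([0.479, 0.186, 0.076]), np.float64(0.073), np.float64(7.3))
 mat bar 102 (array([0.476, 0.302, 0.076]), np.float64(0.073), np.float64(8.0))
 scope bar 169 (array([0.492, 0.463, 0.089]), np.float64(0.074), np.float64(-15.3))
```

```bash
python3 -m jog '[{"gripper":0.95,"dx":0.001,"dy":0,"dz":-0.005,"rx":0,"ry":0,"rz":0},{"gripper":0.95,"dx":0.001,"dy":0,"dz":-0.009,"rx":0,"ry":0,"rz":0},{"gripper":0.95,"dx":0.001,"dy":0,"dz":-0.012,"rx":0,"ry":0,"rz":0},{"gripper":0.95,"dx":0.001,"dy":0,"dz":-0.014,"rx":0,"ry":0,"rz":0},{"gripper":0.95,"dx":0.001,"dy":0,"dz":-0.014,"rx":0,"ry":0,"rz":0}]'
python3 -m jog '[{"gripper":0.4,"dx":0,"dy":0,"dz":0,"rx":0,"ry":0,"rz":0},{"gripper":0.4,"dx":0,"dy":0,"dz":0,"rx":0,"ry":0,"rz":0},{"gripper":0.4,"dx":0,"dy":0,"dz":0,"rx":0,"ry":0,"rz":0},{"gripper":0.4,"dx":0,"dy":0,"dz":0,"rx":0,"ry":0,"rz":0},{"gripper":0.4,"dx":0,"dy":0,"dz":0.03,"rx":0,"ry":0,"rz":0},{"gripper":0.4,"dx":0,"dy":0,"dz":0.07,"rx":0,"ry":0,"rz":0},{"gripper":0.4,"dx":-0.008,"dy":-0.165,"dz":0.1,"rx":0,"ry":0,"rz":22},{"gripper":0.4,"dx":-0.008,"dy":-0.165,"dz":0.1,"rx":0,"ry":0,"rz":22},{"gripper":0.4,"dx":-0.008,"dy":-0.165,"dz":0.1,"rx":0,"ry":0,"rz":22},{"gripper":0.4,"dx":-0.008,"dy":-0.165,"dz":0.1,"rx":0,"ry":0,"rz":22}]'
python3 look.py 4
```

```text
t: 21.95
eef_pos: [0.4859, 0.4668, 0.0796]
tool_rot: [-0.428, -0.563, -0.428, 0.563]
contact_force: [-0.7, -0.3, -2.8]
gripper_width: 0.095
t: 22.95
eef_pos: [0.4788, 0.296, 0.1812]
tool_rot: [0.527, 0.472, 0.526, -0.472]
contact_force: [-0.2, 0.1, -0.4]
gripper_width: 0.601
[0.47879966 0.29598689 0.18117026] toolyaw 6.2252646413493755 [-1.17  0.43  0.65  1.93 -0.33  0.89 -0.24]
top
 mat bar 94 (array([0.475, 0.185, 0.079]), np.float64(0.073), np.float64(6.8))
 mat bar 48 (array([0.477, 0.283, 0.08 ]), np.float64(0.037), np.float64(9.0))
 scope bar 40 (array([0.487, 0.484, 0.079]), np.float64(0.04), np.float64(-9.1))
scene
 mat bar 92 (array([0.478, 0.186, 0.075]), np.float64(0.073), np.float64(6.3))
 mat bar 102 (array([0.477, 0.302, 0.077]), np.float64(0.073), np.float64(8.9))
 scope bar 114 (array([0.486, 0.466, 0.077]), np.float64(0.074), np.float64(-14.2))
```

```bash
python3 -m jog '[{"gripper":0.4,"dx":-0.002,"dy":0,"dz":-0.03,"rx":0,"ry":0,"rz":2},{"gripper":0.4,"dx":-0.002,"dy":0,"dz":-0.05,"rx":0,"ry":0,"rz":2},{"gripper":0.4,"dx":-0.002,"dy":0,"dz":-0.05,"rx":0,"ry":0,"rz":2}]'
```

```text
t: 23.35
eef_pos: [0.4742, 0.303, 0.1272]
tool_rot: [0.536, 0.46, 0.536, -0.463]
contact_force: [-0.3, -0.1, 0.1]
gripper_width: 0.6
```

```bash
python3 -m jog '[{"gripper":0.4,"dx":0.001,"dy":0,"dz":-0.02,"rx":0,"ry":0,"rz":0},{"gripper":0.4,"dx":0.001,"dy":0,"dz":-0.04,"rx":0,"ry":0,"rz":0},{"gripper":0.4,"dx":0.001,"dy":0,"dz":-0.049,"rx":0,"ry":0,"rz":0},{"gripper":0.4,"dx":0.001,"dy":0,"dz":-0.049,"rx":0,"ry":0,"rz":0},{"gripper":0.95,"dx":0.001,"dy":0,"dz":-0.049,"rx":0,"ry":0,"rz":0},{"gripper":0.95,"dx":0.001,"dy":0,"dz":-0.049,"rx":0,"ry":0,"rz":0},{"gripper":0.95,"dx":0.001,"dy":0,"dz":-0.049,"rx":0,"ry":0,"rz":0},{"gripper":0.95,"dx":0.001,"dy":0,"dz":-0.049,"rx":0,"ry":0,"rz":0},{"gripper":0.95,"dx":0.001,"dy":0,"dz":-0.049,"rx":0,"ry":0,"rz":0}]'; python3 -m jog '[{"gripper":0.95,"dx":0,"dy":0,"dz":0.03,"rx":0,"ry":0,"rz":0},{"gripper":0.95,"dx":0,"dy":0,"dz":0.07,"rx":0,"ry":0,"rz":0},{"gripper":0.95,"dx":0,"dy":0,"dz":0.12,"rx":0,"ry":0,"rz":0},{"gripper":0.95,"dx":0,"dy":0,"dz":0.16,"rx":0,"ry":0,"rz":0},{"gripper":0.95,"dx":0,"dy":-0.01,"dz":0.17,"rx":0,"ry":0,"rz":0},{"gripper":0.95,"dx":0.01,"dy":-0.03,"dz":0.17,"rx":0,"ry":0,"rz":-3},{"gripper":0.95,"dx":0.02,"dy":-0.06,"dz":0.17,"rx":0,"ry":0,"rz":-6},{"gripper":0.95,"dx":0.03,"dy":-0.09,"dz":0.17,"rx":0,"ry":0,"rz":-9},{"gripper":0.95,"dx":0.035,"dy":-0.125,"dz":0.17,"rx":0,"ry":0,"rz":-12},{"gripper":0.95,"dx":0.04,"dy":-0.16,"dz":0.17,"rx":0,"ry":0,"rz":-14.5}]'
python3 -m jog '[{"gripper":0.95,"dx":0.005,"dy":-0.035,"dz":0,"rx":0,"ry":0,"rz":0},{"gripper":0.95,"dx":0.01,"dy":-0.07,"dz":0,"rx":0,"ry":0,"rz":0},{"gripper":0.95,"dx":0.015,"dy":-0.105,"dz":0,"rx":0,"ry":0,"rz":0},{"gripper":0.95,"dx":0.02,"dy":-0.14,"dz":0,"rx":0,"ry":0,"rz":0},{"gripper":0.95,"dx":0.025,"dy":-0.175,"dz":0,"rx":0,"ry":0,"rz":0},{"gripper":0.95,"dx":0.03,"dy":-0.21,"dz":0,"rx":0,"ry":0,"rz":0},{"gripper":0.95,"dx":0.035,"dy":-0.245,"dz":0,"rx":0,"ry":0,"rz":0},{"gripper":0.95,"dx":0.04,"dy":-0.275,"dz":0,"rx":0,"ry":0,"rz":0},{"gripper":0.95,"dx":0.042,"dy":-0.297,"dz":0,"rx":0,"ry":0,"rz":0},{"gripper":0.95,"dx":0.042,"dy":-0.297,"dz":0,"rx":0,"ry":0,"rz":0}]'
```

```text
t: 24.25
eef_pos: [0.4767, 0.3022, 0.0815]
tool_rot: [0.535, 0.462, 0.536, -0.462]
contact_force: [-1.7, -0.9, 7.6]
gripper_width: 0.095
t: 25.25
eef_pos: [0.5161, 0.1382, 0.2484]
tool_rot: [-0.471, -0.525, -0.472, 0.528]
contact_force: [-0.5, -0.4, -2.2]
gripper_width: 0.09
t: 26.25
eef_pos: [0.5563, -0.1612, 0.2487]
tool_rot: [-0.47, -0.526, -0.471, 0.53]
contact_force: [-0.0, -0.3, -2.3]
gripper_width: 0.098
```

```bash
python3 -m jog '[{"gripper":0.95,"dx":0,"dy":0,"dz":-0.03,"rx":0,"ry":0,"rz":0},{"gripper":0.95,"dx":0,"dy":0,"dz":-0.06,"rx":0,"ry":0,"rz":0},{"gripper":0.95,"dx":0,"dy":0,"dz":-0.09,"rx":0,"ry":0,"rz":0},{"gripper":0.95,"dx":0,"dy":0,"dz":-0.115,"rx":0,"ry":0,"rz":0},{"gripper":0.95,"dx":0,"dy":0,"dz":-0.12,"rx":0,"ry":0,"rz":0},{"gripper":0.95,"dx":0,"dy":0,"dz":-0.12,"rx":0,"ry":0,"rz":0}]'; python3 look.py 5
```

```text
t: 26.85
eef_pos: [0.5574, -0.1555, 0.1293]
tool_rot: [-0.472, -0.525, -0.473, 0.527]
contact_force: [-0.2, -0.8, -2.2]
gripper_width: 0.091
[ 0.5573607  -0.15552411  0.12925954] toolyaw -6.116873700730575 [-0.37  0.56  0.72  1.93 -0.49  0.83  0.51]
top
 mat bar 94 (array([0.476, 0.185, 0.079]), np.float64(0.073), np.float64(6.7))
 deck bar 35 (array([ 0.559, -0.128,  0.127]), np.float64(0.024), np.float64(-2.2))
 deck frame 271 (array([ 556.9, -136.3]), array([39. , 80.9]), 82.0)
 scope bar 101 (array([0.482, 0.465, 0.08 ]), np.float64(0.075), np.float64(-14.8))
scene
 mat bar 95 (array([0.479, 0.186, 0.076]), np.float64(0.073), np.float64(6.9))
 deck bar 108 (array([ 0.564, -0.154,  0.123]), np.float64(0.074), np.float64(-3.6))
 deck frame 487 (array([ 559.5, -154.4]), array([78.3, 82.6]), 84.7)
 scope bar 114 (array([0.486, 0.465, 0.076]), np.float64(0.074), np.float64(-15.0))
```

```bash
python3 -m jog '[{"gripper":0.95,"dx":0,"dy":0,"dz":-0.005,"rx":0,"ry":0,"rz":0},{"gripper":0.95,"dx":0,"dy":0,"dz":-0.009,"rx":0,"ry":0,"rz":0},{"gripper":0.95,"dx":0,"dy":0,"dz":-0.012,"rx":0,"ry":0,"rz":0},{"gripper":0.95,"dx":0,"dy":0,"dz":-0.012,"rx":0,"ry":0,"rz":0}]'
```

```text
t: 27.35
eef_pos: [0.5589, -0.1551, 0.1187]
tool_rot: [-0.473, -0.526, -0.473, 0.526]
contact_force: [0.7, 0.4, -3.4]
gripper_width: 0.091
```

```bash
python3 -m jog '[{"gripper":0.95,"dx":-0.001,"dy":0,"dz":-0.002,"rx":0,"ry":0,"rz":0},{"gripper":0.95,"dx":-0.001,"dy":0,"dz":-0.003,"rx":0,"ry":0,"rz":0},{"gripper":0.95,"dx":-0.001,"dy":0,"dz":-0.003,"rx":0,"ry":0,"rz":0}]'
python3 -m jog '[{"gripper":0.5,"dx":0,"dy":0,"dz":0,"rx":0,"ry":0,"rz":0},{"gripper":0.5,"dx":0,"dy":0,"dz":0,"rx":0,"ry":0,"rz":0},{"gripper":0.5,"dx":0,"dy":0,"dz":0,"rx":0,"ry":0,"rz":0},{"gripper":0.5,"dx":0,"dy":0,"dz":0.03,"rx":0,"ry":0,"rz":0},{"gripper":0.5,"dx":0,"dy":0,"dz":0.08,"rx":0,"ry":0,"rz":0},{"gripper":0.4,"dx":-0.02,"dy":0.08,"dz":0.1,"rx":0,"ry":0,"rz":0},{"gripper":0.4,"dx":-0.08,"dy":0.34,"dz":0.06,"rx":0,"ry":0,"rz":13},{"gripper":0.4,"dx":-0.08,"dy":0.34,"dz":0.06,"rx":0,"ry":0,"rz":13},{"gripper":0.4,"dx":-0.08,"dy":0.34,"dz":0.06,"rx":0,"ry":0,"rz":13},{"gripper":0.4,"dx":-0.08,"dy":0.34,"dz":0.06,"rx":0,"ry":0,"rz":13}]'
python3 -m jog '[{"gripper":0.4,"dx":0,"dy":0,"dz":0,"rx":0,"ry":0,"rz":0},{"gripper":0.4,"dx":0,"dy":0,"dz":0,"rx":0,"ry":0,"rz":0}]'
python3 look.py 6
```

```text
t: 27.65
eef_pos: [0.5573, -0.1551, 0.1174]
tool_rot: [0.472, 0.526, 0.474, -0.525]
contact_force: [-9.0, 4.3, 17.7]
gripper_width: 0.093
t: 28.65
eef_pos: [0.5007, 0.0876, 0.1867]
tool_rot: [0.53, 0.469, 0.529, -0.468]
contact_force: [0.7, -0.2, -0.5]
gripper_width: 0.598
t: 28.85
eef_pos: [0.501, 0.0871, 0.1864]
tool_rot: [0.53, 0.468, 0.53, -0.468]
contact_force: [-0.2, -0.0, -0.3]
gripper_width: 0.598
[0.50096939 0.08705104 0.18641763] toolyaw 7.190496602753732 [-0.9   0.35  0.74  2.05 -0.31  0.86  0.15]
top
 mat bar 63 (array([0.475, 0.198, 0.079]), np.float64(0.048), np.float64(7.1))
 deck bar 104 (array([ 0.556, -0.153,  0.116]), np.float64(0.075), np.float64(-6.4))
 deck frame 377 (array([ 556.2, -152.3]), array([73.6, 81.2]), 84.9)
 scope bar 100 (array([0.482, 0.465, 0.079]), np.float64(0.075), np.float64(-14.6))
scene
 mat bar 96 (array([0.479, 0.186, 0.076]), np.float64(0.073), np.float64(7.3))
 deck bar 85 (array([ 0.56 , -0.153,  0.113]), np.float64(0.072), np.float64(-6.0))
 deck frame 412 (array([ 559.8, -153.4]), array([75.1, 84.4]), 86.0)
 scope bar 114 (array([0.486, 0.465, 0.076]), np.float64(0.074), np.float64(-15.0))
```

```bash
python3 -m jog '[{"gripper":0.4,"dx":-0.024,"dy":0.05,"dz":0,"rx":0,"ry":0,"rz":0},{"gripper":0.4,"dx":-0.024,"dy":0.099,"dz":0,"rx":0,"ry":0,"rz":0},{"gripper":0.4,"dx":-0.024,"dy":0.099,"dz":-0.02,"rx":0,"ry":0,"rz":0},{"gripper":0.4,"dx":-0.024,"dy":0.099,"dz":-0.06,"rx":0,"ry":0,"rz":0},{"gripper":0.4,"dx":-0.024,"dy":0.099,"dz":-0.06,"rx":0,"ry":0,"rz":0}]'
python3 -m jog '[{"gripper":0.4,"dx":0,"dy":0,"dz":-0.025,"rx":0,"ry":0,"rz":0},{"gripper":0.4,"dx":0,"dy":0,"dz":-0.047,"rx":0,"ry":0,"rz":0},{"gripper":0.4,"dx":0,"dy":0,"dz":-0.047,"rx":0,"ry":0,"rz":0},{"gripper":0.95,"dx":0,"dy":0,"dz":-0.047,"rx":0,"ry":0,"rz":0},{"gripper":0.95,"dx":0,"dy":0,"dz":-0.047,"rx":0,"ry":0,"rz":0},{"gripper":0.95,"dx":0,"dy":0,"dz":-0.047,"rx":0,"ry":0,"rz":0},{"gripper":0.95,"dx":0,"dy":0,"dz":-0.047,"rx":0,"ry":0,"rz":0},{"gripper":0.95,"dx":0,"dy":0,"dz":-0.047,"rx":0,"ry":0,"rz":0}]'
```

```text
t: 29.45
eef_pos: [0.4752, 0.1823, 0.1234]
tool_rot: [0.529, 0.467, 0.529, -0.472]
contact_force: [-1.1, -0.6, -0.5]
gripper_width: 0.596
t: 30.25
eef_pos: [0.477, 0.1846, 0.0803]
tool_rot: [0.529, 0.469, 0.53, -0.469]
contact_force: [-3.7, -1.3, 7.1]
gripper_width: 0.094
```

```bash
python3 -m jog '[{"gripper":0.95,"dx":0,"dy":0,"dz":0.03,"rx":0,"ry":0,"rz":0},{"gripper":0.95,"dx":0,"dy":0,"dz":0.07,"rx":0,"ry":0,"rz":0},{"gripper":0.95,"dx":0,"dy":0,"dz":0.12,"rx":0,"ry":0,"rz":0},{"gripper":0.95,"dx":0,"dy":0,"dz":0.16,"rx":0,"ry":0,"rz":0},{"gripper":0.95,"dx":0,"dy":-0.01,"dz":0.17,"rx":0,"ry":0,"rz":0},{"gripper":0.95,"dx":0,"dy":-0.03,"dz":0.17,"rx":0,"ry":0,"rz":-3},{"gripper":0.95,"dx":0,"dy":-0.06,"dz":0.17,"rx":0,"ry":0,"rz":-6},{"gripper":0.95,"dx":0,"dy":-0.09,"dz":0.17,"rx":0,"ry":0,"rz":-9},{"gripper":0.95,"dx":0,"dy":-0.125,"dz":0.17,"rx":0,"ry":0,"rz":-12},{"gripper":0.95,"dx":0,"dy":-0.16,"dz":0.17,"rx":0,"ry":0,"rz":-13.3}]'
python3 -m jog '[{"gripper":0.95,"dx":-0.003,"dy":-0.035,"dz":0,"rx":0,"ry":0,"rz":0},{"gripper":0.95,"dx":-0.008,"dy":-0.07,"dz":0,"rx":0,"ry":0,"rz":0},{"gripper":0.95,"dx":-0.015,"dy":-0.105,"dz":0,"rx":0,"ry":0,"rz":0},{"gripper":0.95,"dx":-0.02,"dy":-0.135,"dz":0,"rx":0,"ry":0,"rz":0},{"gripper":0.95,"dx":-0.026,"dy":-0.155,"dz":0,"rx":0,"ry":0,"rz":0},{"gripper":0.95,"dx":-0.026,"dy":-0.168,"dz":0,"rx":0,"ry":0,"rz":0},{"gripper":0.95,"dx":-0.026,"dy":-0.168,"dz":-0.03,"rx":0,"ry":0,"rz":0},{"gripper":0.95,"dx":-0.026,"dy":-0.168,"dz":-0.07,"rx":0,"ry":0,"rz":0},{"gripper":0.95,"dx":-0.026,"dy":-0.168,"dz":-0.1,"rx":0,"ry":0,"rz":0},{"gripper":0.95,"dx":-0.026,"dy":-0.168,"dz":-0.115,"rx":0,"ry":0,"rz":0}]'
python3 -m jog '[{"gripper":0.95,"dx":0,"dy":0,"dz":0,"rx":0,"ry":0,"rz":0}]'
python3 look.py 7
```

```text
t: 31.25
eef_pos: [0.4749, 0.0207, 0.2476]
tool_rot: [-0.47, -0.527, -0.47, 0.53]
contact_force: [0.0, 0.6, -1.9]
gripper_width: 0.092
t: 32.25
eef_pos: [0.4461, -0.1452, 0.1306]
tool_rot: [-0.468, -0.526, -0.472, 0.531]
contact_force: [0.2, 0.3, -2.1]
gripper_width: 0.09
t: 32.35
eef_pos: [0.4465, -0.145, 0.1315]
tool_rot: [-0.469, -0.526, -0.472, 0.53]
contact_force: [-0.6, -0.2, -1.5]
gripper_width: 0.091
[ 0.44652108 -0.1450365   0.13146736] toolyaw -6.635347961979016 [-0.49  0.42  0.83  2.18 -0.46  0.74  0.53]
top
 deck bar 103 (array([ 0.556, -0.154,  0.116]), np.float64(0.074), np.float64(-6.4))
 deck bar 18 (array([ 0.447, -0.116,  0.128]), np.float64(0.023), np.float64(-15.8))
 deck frame 375 (array([ 556.2, -152.4]), array([74.4, 80.7]), 83.6)
 deck frame 291 (array([ 445.5, -129. ]), array([46.3, 81.5]), 80.9)
 scope bar 101 (array([0.482, 0.465, 0.079]), np.float64(0.075), np.float64(-14.7))
scene
 deck bar 85 (array([ 0.454, -0.144,  0.122]), np.float64(0.073), np.float64(-5.6))
 deck bar 85 (array([ 0.56 , -0.154,  0.113]), np.float64(0.074), np.float64(-5.7))
 deck frame 850 (array([ 503., -150.]), array([ 78.5, 195.9]), 85.7)
 scope bar 113 (array([0.486, 0.465, 0.076]), np.float64(0.074), np.float64(-14.9))
```

```bash
python3 -m jog '[{"gripper":0.95,"dx":0.003,"dy":0,"dz":-0.006,"rx":0,"ry":0,"rz":0},{"gripper":0.95,"dx":0.003,"dy":0,"dz":-0.011,"rx":0,"ry":0,"rz":0},{"gripper":0.95,"dx":0.003,"dy":0,"dz":-0.014,"rx":0,"ry":0,"rz":0},{"gripper":0.95,"dx":0.003,"dy":0,"dz":-0.014,"rx":0,"ry":0,"rz":0}]'
python3 -m jog '[{"gripper":0.5,"dx":0,"dy":0,"dz":0,"rx":0,"ry":0,"rz":0},{"gripper":0.5,"dx":0,"dy":0,"dz":0,"rx":0,"ry":0,"rz":0},{"gripper":0.5,"dx":0,"dy":0,"dz":0,"rx":0,"ry":0,"rz":0},{"gripper":0.5,"dx":0,"dy":0,"dz":0.03,"rx":0,"ry":0,"rz":0},{"gripper":0.5,"dx":0,"dy":0,"dz":0.08,"rx":0,"ry":0,"rz":0},{"gripper":0.5,"dx":0.01,"dy":0.05,"dz":0.12,"rx":0,"ry":0,"rz":0},{"gripper":0.5,"dx":0.02,"dy":0.1,"dz":0.17,"rx":0,"ry":0,"rz":0},{"gripper":0.5,"dx":0.03,"dy":0.15,"dz":0.22,"rx":0,"ry":0,"rz":0},{"gripper":0.5,"dx":0.04,"dy":0.2,"dz":0.26,"rx":0,"ry":0,"rz":0},{"gripper":0.5,"dx":0.04,"dy":0.2,"dz":0.26,"rx":0,"ry":0,"rz":0}]'
python3 look.py 8;  python3 - <<'E'
import cv2,numpy as np
from h import *
W=cloud(read_camera("scene"));x,y,z=[W[...,i] for i in range(3)]
m=(z>.2)&(y<-.2)&(x>.3)&(x<.7)&(y>-.5);q=W[m];print("cover pts",m.sum(),q.min(0),q.max(0))
k=q[q[:,2]>.285];
m=(z>.292)&(y<-.33)&(x>.44)&(x<.52);print("handle",np.median(W[m],0),W[m].max(0))
a=cv2.imread("pics/top_8.png")[110:310,90:420];b=cv2.imread("pics/scene_8.png")[70:300,80:440]
cv2.imwrite("pics/v9.png",np.vstack([cv2.resize(a,(480,290)),cv2.resize(b,(480,310))]))
E
```

```text
t: 32.85
eef_pos: [0.454, -0.1431, 0.1204]
tool_rot: [-0.472, -0.527, -0.472, 0.527]
contact_force: [-0.1, 0.1, -2.4]
gripper_width: 0.093
t: 33.85
eef_pos: [0.4907, 0.0415, 0.3679]
tool_rot: [0.471, 0.527, 0.472, -0.526]
contact_force: [1.4, 0.1, -0.8]
gripper_width: 0.5
[0.49074091 0.04152171 0.3678516 ] toolyaw -6.319914136443159 [-1.13  0.06  0.99  1.87 -0.06  1.24 -0.23]
top
 deck bar 104 (array([ 0.556, -0.153,  0.116]), np.float64(0.074), np.float64(-6.5))
 deck bar 104 (array([ 0.451, -0.141,  0.116]), np.float64(0.074), np.float64(-7.1))
 deck frame 380 (array([ 556.2, -152.1]), array([74.4, 81. ]), 84.7)
 deck frame 395 (array([ 451.1, -140.2]), array([74.4, 81.8]), 84.1)
 scope bar 100 (array([0.481, 0.466, 0.079]), np.float64(0.076), np.float64(-14.9))
scene
 deck bar 75 (array([ 0.457, -0.142,  0.113]), np.float64(0.073), np.float64(-5.8))
 deck bar 81 (array([ 0.561, -0.154,  0.114]), np.float64(0.073), np.float64(-6.2))
 deck frame 752 (array([ 506.9, -149. ]), array([ 78.5, 188.7]), 84.1)
 scope bar 115 (array([0.486, 0.466, 0.076]), np.float64(0.073), np.float64(-14.0))
cover pts 2092 [ 0.35691085 -0.40550988  0.20011257] [ 0.61632901 -0.27872079  0.30940494]
handle [ 0.48187654 -0.38026832  0.30373732] [ 0.51993029 -0.37173833  0.30940494]
```

View pics/v9.png

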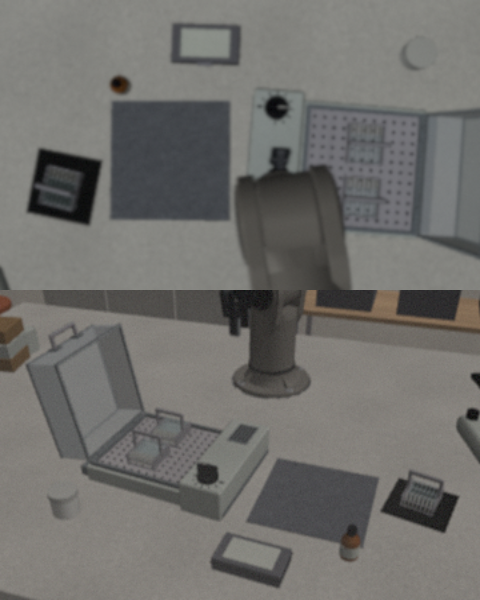

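Both racks stand on the deck, the dry rack stands on the black mat, the cover is open and the dial points to the rear. The handle is at (0.480, -0.382, 0.303). Next I'll shut the cover.

```bash
python3 -m jog '[{"gripper":0.65,"dx":0,"dy":0,"dz":0.04,"rx":0,"ry":0,"rz":-8},{"gripper":0.65,"dx":0,"dy":-0.02,"dz":0.06,"rx":0,"ry":0,"rz":-80},{"gripper":0.65,"dx":0,"dy":-0.2,"dz":0.06,"rx":0,"ry":0,"rz":-80},{"gripper":0.65,"dx":0,"dy":-0.2,"dz":0.06,"rx":0,"ry":0,"rz":-80},{"gripper":0.65,"dx":-0.01,"dy":-0.423,"dz":0.06,"rx":0,"ry":0,"rz":-80},{"gripper":0.65,"dx":-0.01,"dy":-0.423,"dz":0.06,"rx":0,"ry":0,"rz":-80},{"gripper":0.65,"dx":-0.01,"dy":-0.423,"dz":0.06,"rx":0,"ry":0,"rz":-80},{"gripper":0.65,"dx":-0.01,"dy":-0.423,"dz":0.06,"rx":0,"ry":0,"rz":-80},{"gripper":0.65,"dx":-0.01,"dy":-0.423,"dz":0.06,"rx":0,"ry":0,"rz":-80},{"gripper":0.65,"dx":-0.01,"dy":-0.423,"dz":0.06,"rx":0,"ry":0,"rz":-80}]' 30
python3 -m jog '[{"gripper":0.65,"dx":0,"dy":0,"dz":0,"rx":0,"ry":0,"rz":-2},{"gripper":0.65,"dx":0,"dy":0,"dz":0,"rx":0,"ry":0,"rz":-2},{"gripper":0.65,"dx":0,"dy":0,"dz":0,"rx":0,"ry":0,"rz":-2},{"gripper":0.65,"dx":0,"dy":0,"dz":0,"rx":0,"ry":0,"rz":-2}]'; python3 -c "from h import *;o=get_obs();print(np.degrees(np.arctan2(*R.from_quat(np.roll(o['tool_rot'],-1)).as_matrix()[[1,0],1])),np.round(o['q'],2))"
```

```text
t: 35.0
eef_pos: [0.4794, -0.3824, 0.4245]
tool_rot: [-0.02, -0.706, -0.02, 0.708]
contact_force: [0.6, 0.6, 0.5]
gripper_width: 0.351
t: 35.4
eef_pos: [0.4818, -0.3779, 0.4258]
tool_rot: [0.011, 0.707, 0.012, -0.707]
contact_force: [-0.1, 0.2, 0.2]
gripper_width: 0.349
-88.10061514600145 [-0.25  0.47  1.22  1.52 -0.44  1.47 -0.55]
```

```bash
python3 -m jog '[{"gripper":0.65,"dx":-0.001,"dy":-0.003,"dz":-0.02,"rx":0,"ry":0,"rz":-8.3},{"gripper":0.65,"dx":-0.001,"dy":-0.003,"dz":-0.05,"rx":0,"ry":0,"rz":-8.3},{"gripper":0.65,"dx":-0.001,"dy":-0.003,"dz":-0.08,"rx":0,"ry":0,"rz":-8.3},{"gripper":0.65,"dx":-0.001,"dy":-0.003,"dz":-0.08,"rx":0,"ry":0,"rz":-8.3}]'
python3 -m jog '[{"gripper":0.65,"dx":0,"dy":0,"dz":-0.02,"rx":0,"ry":0,"rz":0},{"gripper":0.65,"dx":0,"dy":0,"dz":-0.036,"rx":0,"ry":0,"rz":0},{"gripper":0.65,"dx":0,"dy":0,"dz":-0.036,"rx":0,"ry":0,"rz":0},{"gripper":0.65,"dx":0,"dy":0,"dz":-0.036,"rx":0,"ry":0,"rz":0},{"gripper":0.95,"dx":0,"dy":0,"dz":-0.036,"rx":0,"ry":0,"rz":0},{"gripper":0.95,"dx":0,"dy":0,"dz":-0.036,"rx":0,"ry":0,"rz":0},{"gripper":0.95,"dx":0,"dy":0,"dz":-0.036,"rx":0,"ry":0,"rz":0},{"gripper":0.95,"dx":0,"dy":0,"dz":-0.036,"rx":0,"ry":0,"rz":0}]' 30
python3 look.py 9 | grep -v frame
```

```text
t: 35.8
eef_pos: [0.4803, -0.3787, 0.3426]
tool_rot: [0.041, -0.704, 0.038, 0.708]
contact_force: [-0.2, 0.4, 0.1]
gripper_width: 0.353
t: 36.6
eef_pos: [0.4805, -0.3818, 0.3112]
tool_rot: [-0.041, 0.706, -0.04, -0.706]
contact_force: [-1.0, 5.2, 5.9]
gripper_width: 0.107
[ 0.48050335 -0.38182186  0.311204  ] toolyaw -96.5558329356883 [-0.22  0.57  1.18  1.69 -0.55  1.27 -0.6 ]
top
 deck bar 104 (array([ 0.556, -0.153,  0.117]), np.float64(0.075), np.float64(-6.4))
 deck bar 104 (array([ 0.451, -0.142,  0.116]), np.float64(0.074), np.float64(-7.1))
 scope bar 99 (array([0.482, 0.465, 0.079]), np.float64(0.075), np.float64(-14.9))
scene
 deck bar 76 (array([ 0.456, -0.141,  0.112]), np.float64(0.074), np.float64(-6.0))
 deck bar 82 (array([ 0.56 , -0.154,  0.113]), np.float64(0.073), np.float64(-6.3))
 scope bar 116 (array([0.486, 0.465, 0.076]), np.float64(0.074), np.float64(-14.7))
```

```bash
python3 -m jog '[{"gripper":0.95,"dx":0.0014,"dy":0.0125,"dz":0.0056,"rx":0,"ry":0,"rz":0},{"gripper":0.95,"dx":0.0043,"dy":0.0386,"dz":0.0149,"rx":0,"ry":0,"rz":0},{"gripper":0.95,"dx":0.0073,"dy":0.0653,"dz":0.0215,"rx":0,"ry":0,"rz":0},{"gripper":0.95,"dx":0.0103,"dy":0.0926,"dz":0.0254,"rx":0,"ry":0,"rz":0},{"gripper":0.95,"dx":0.0134,"dy":0.1202,"dz":0.0266,"rx":0,"ry":0,"rz":0}]'
python3 -m jog '[{"gripper":0.95,"dx":0.0031,"dy":0.0275,"dz":-0.0016,"rx":0,"ry":0,"rz":0},{"gripper":0.95,"dx":0.0061,"dy":0.0547,"dz":-0.006,"rx":0,"ry":0,"rz":0},{"gripper":0.95,"dx":0.0091,"dy":0.0814,"dz":-0.0131,"rx":0,"ry":0,"rz":0},{"gripper":0.95,"dx":0.012,"dy":0.1072,"dz":-0.0228,"rx":0,"ry":0,"rz":0},{"gripper":0.95,"dx":0.0148,"dy":0.132,"dz":-0.0351,"rx":0,"ry":0,"rz":0}]'
```

```text
t: 37.2
eef_pos: [0.4938, -0.2631, 0.3385]
tool_rot: [-0.04, 0.707, -0.042, -0.705]
contact_force: [0.7, -2.0, 1.1]
gripper_width: 0.101
t: 37.7
eef_pos: [0.5089, -0.1294, 0.3025]
tool_rot: [-0.041, 0.707, -0.04, -0.705]
contact_force: [0.8, -1.2, -1.8]
gripper_width: 0.098
```

```bash
python3 -m jog '[{"gripper":0.95,"dx":0.0026,"dy":0.0234,"dz":-0.0147,"rx":0,"ry":0,"rz":0},{"gripper":0.95,"dx":0.005,"dy":0.0451,"dz":-0.0316,"rx":0,"ry":0,"rz":0},{"gripper":0.95,"dx":0.0073,"dy":0.0651,"dz":-0.0507,"rx":0,"ry":0,"rz":0},{"gripper":0.95,"dx":0.0093,"dy":0.0831,"dz":-0.0717,"rx":0,"ry":0,"rz":0},{"gripper":0.95,"dx":0.0111,"dy":0.099,"dz":-0.0944,"rx":0,"ry":0,"rz":0},{"gripper":0.95,"dx":0.0126,"dy":0.1126,"dz":-0.1186,"rx":0,"ry":0,"rz":0},{"gripper":0.95,"dx":0.0138,"dy":0.1237,"dz":-0.144,"rx":0,"ry":0,"rz":0},{"gripper":0.95,"dx":0.0143,"dy":0.1282,"dz":-0.157,"rx":0,"ry":0,"rz":0},{"gripper":0.95,"dx":0.0146,"dy":0.1305,"dz":-0.164,"rx":0,"ry":0,"rz":0}]'
python3 -m jog '[{"gripper":0.95,"dx":0.0002,"dy":0.0016,"dz":-0.0064,"rx":0,"ry":0,"rz":0},{"gripper":0.95,"dx":0.0002,"dy":0.0016,"dz":-0.0064,"rx":0,"ry":0,"rz":0}]'
```

```text
t: 38.6
eef_pos: [0.5234, 0.001, 0.1367]
tool_rot: [-0.04, 0.706, -0.04, -0.706]
contact_force: [2.3, 2.9, 0.0]
gripper_width: 0.097
t: 38.8
eef_pos: [0.5236, 0.0023, 0.1316]
tool_rot: [-0.041, 0.706, -0.04, -0.706]
contact_force: [1.6, 4.9, -2.0]
gripper_width: 0.107
```

```bash
python3 -m jog '[{"gripper":0.95,"dx":0,"dy":0,"dz":-0.003,"rx":0,"ry":0,"rz":0},{"gripper":0.95,"dx":0,"dy":0,"dz":-0.003,"rx":0,"ry":0,"rz":0},{"gripper":0.7,"dx":0,"dy":0,"dz":-0.003,"rx":0,"ry":0,"rz":0},{"gripper":0.7,"dx":0,"dy":0,"dz":-0.003,"rx":0,"ry":0,"rz":0},{"gripper":0.7,"dx":0,"dy":0,"dz":-0.003,"rx":0,"ry":0,"rz":0},{"gripper":0.7,"dx":0,"dy":0,"dz":0.01,"rx":0,"ry":0,"rz":0},{"gripper":0.7,"dx":0,"dy":0,"dz":0.03,"rx":0,"ry":0,"rz":0},{"gripper":0.7,"dx":0,"dy":0,"dz":0.07,"rx":0,"ry":0,"rz":0},{"gripper":0.7,"dx":0,"dy":0,"dz":0.12,"rx":0,"ry":0,"rz":0}]'
python3 -m jog '[{"gripper":0.5,"dx":-0.05,"dy":0.3,"dz":0.05,"rx":0,"ry":0,"rz":0},{"gripper":0.5,"dx":-0.05,"dy":0.3,"dz":0.05,"rx":0,"ry":0,"rz":0},{"gripper":0.5,"dx":-0.05,"dy":0.3,"dz":0.05,"rx":0,"ry":0,"rz":0},{"gripper":0.5,"dx":-0.05,"dy":0.3,"dz":0.05,"rx":0,"ry":0,"rz":0},{"gripper":0.5,"dx":-0.05,"dy":0.3,"dz":0.05,"rx":0,"ry":0,"rz":0},{"gripper":0.5,"dx":-0.05,"dy":0.3,"dz":0.05,"rx":0,"ry":0,"rz":0},{"gripper":0.5,"dx":-0.05,"dy":0.3,"dz":0.05,"rx":0,"ry":0,"rz":0},{"gripper":0.5,"dx":-0.05,"dy":0.3,"dz":0.05,"rx":0,"ry":0,"rz":0}]'
python3 look.py 10; python3 - <<'E'
from h import *
for n in["top","scene"]:
    W=cloud(read_camera(n));x,y,z=[W[...,i] for i in range(3)]
    for yl,yh in[(-.24,-.2),(-.07,-.035)]:
        m=(x>.42)&(x<.6)&(y>yl)&(y<yh)&(z>.125);print(n,"cover top z",yl,m.sum(),np.median(z[m]))
    m=(z>.112)&(z<.14)&(x>.48)&(x<.57)&(y>-.008)&(y<.02);print("handle",np.median(W[m],0))
    for l in["oil_mid","box_mid","jar_mid"]:
        r=cut_out(n,l)
        if r: print(l,r[0]["box"])
a=cv2.imread("pics/top_10.png")[110:310,90:420];b=cv2.imread("pics/scene_10.png")[70:300,80:440]
cv2.imwrite("pics/v10.png",np.vstack([cv2.resize(a,(480,290)),cv2.resize(b,(480,310))]))
E
```

```text
t: 39.7
eef_pos: [0.5217, 0.0013, 0.2521]
tool_rot: [0.041, -0.705, 0.042, 0.707]
contact_force: [1.6, 1.4, 1.1]
gripper_width: 0.3
t: 40.5
eef_pos: [0.4725, 0.3035, 0.3016]
tool_rot: [-0.039, 0.706, -0.04, -0.706]
contact_force: [0.5, -1.0, -0.8]
gripper_width: 0.499
[0.47252326 0.30350719 0.30157009] toolyaw -96.38067468399865 [-1.62  0.6   1.4   1.82 -0.62  1.27 -1.73]
top
 deck bar 16 (array([ 0.62 , -0.042,  0.112]), np.float64(0.038), np.float64(83.6))
 deck frame 16 (array([619.9, -42.2]), array([ 0.6, 37.3]), 84.2)
 scope bar 63 (array([0.487, 0.478, 0.078]), np.float64(0.053), np.float64(-13.0))
scene
 deck bar 604 (array([ 0.628, -0.153,  0.115]), np.float64(0.223), np.float64(-4.2))
 deck frame 666 (array([ 628.5, -151.2]), array([ 58.7, 231.3]), 7.4)
 scope bar 115 (array([0.487, 0.465, 0.077]), np.float64(0.074), np.float64(-14.6))
top cover top z -0.24 983 0.1395679113279622
top cover top z -0.07 860 0.13950238305091112
handle [0.52206948 0.0010286  0.12850967]
oil_mid [338.6, 227.6, 103.9, 98.8]
box_mid [233.0, 141.8, 46.3, 28.4]
jar_mid [379.5, 144.6, 27.0, 25.0]
scene cover top z -0.24 365 0.13814280615641528
scene cover top z -0.07 365 0.1381842593216286
handle [0.52363127 0.00224753 0.12621453]
oil_mid [343.3, 257.1, 16.2, 29.9]
box_mid [268.8, 272.2, 62.3, 43.9]
jar_mid [127.2, 226.7, 21.3, 24.5]
```

View pics/v10.png

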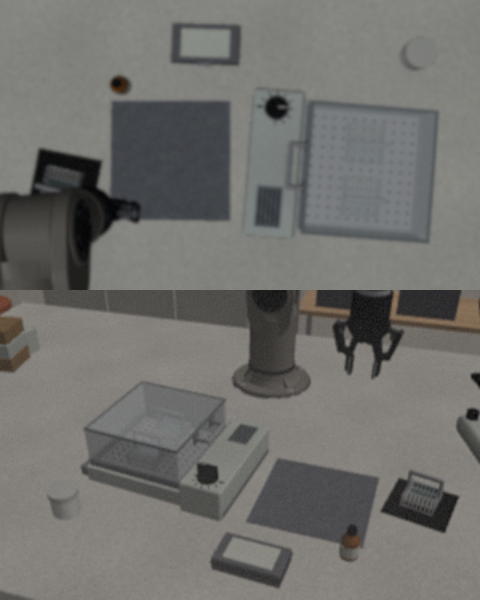

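The cover is shut: its top is level and the handle is back at its starting height. One last numeric check on the dial's angle and pointer end, then I'll hand in.

```bash
python3 - <<'E'
from fit import *
c=read_camera("top");W=cloud(c)
for b in racks(W,(.6,.67,-.02,.06),.105,.13): print("dial",len(b),bar(b))
g=c["pixels"].max(2).astype(int);print(g[176:192,270:292])
E
```

```text
dial 73 (array([0.632, 0.018, 0.115]), np.float64(0.043), np.float64(-6.4))
[[126 126 129 127 118 101  85  79  71  63  60  64  75  85 100 107 115 125
  130 131 130 131]
 [118 118 123 121 108  84  61  46  39  34  32  37  42  55  72  89 108 123
  129 130 129 129]
 [116 111 112 105  84  59  33  25  20  19  19  19  21  28  42  62  89 112
  123 123 123 128]
 [121 114 103  84  57  35  25  20  10  15  17  15  13  19  24  41  68  94
  109 110 115 124]
 [124 114  92  63  34  21  17  15  17  16  15  14  15  13  21  25  48  75
   96 107 116 123]
 [120 110  84  48  23  14  13  15  11  16  18  19  27  24  20  24  34  61
   88 110 123 128]
 [108 100  72  38  17  17  12  12  13  16  28  42  53  55  54  51  48  60
   85 109 123 130]
 [101  92  62  32  14  16  16  16  14  18  37  59  76  81  79  75  69  72
   85 105 117 126]
 [108  93  62  27  17  12  16  14  13  17  32  53  68  75  74  69  66  72
   85 101 112 119]
 [117 100  64  31  14  16  13  14  13  13  22  35  42  46  46  46  47  61
   81  98 108 114]
 [121 105  74  41  23  13  17  11  18  12  16  21  19  18  22  25  34  58
   89 109 118 122]
 [127 114  90  58  28  15  20  11  13  15  15  13  14  18  15  23  41  72
  104 119 125 128]
 [129 123 104  74  43  23  20  19  19  16  18  19  14  18  22  32  53  83
  108 123 128 130]
 [131 127 116  95  68  42  29  18  20   9  19  19  19  23  36  55  74  92
  106 117 123 127]
 [131 131 126 113  95  72  51  33  27  20  23  21  28  37  60  83  99 105
  105 112 121 127]
 [131 130 129 126 115 100  80  63  47  40  38  42  51  68  89 106 116 117
  114 116 120 126]]
```

The white line is on the rear side and the bar lies at -6.4°, in line with the dryer, so the dial is exactly 180° from zero.

```bash
python3 -c "from station import *;print(hand_in())"
```

```text
the job is handed in; nothing more can be done
None
```

The job is handed in, at about 41 s on the robot's clock; no verdict is reported back.

**What I did:** I turned the dial from its zero stop up to the sixth click and swung the cover open past its balance point. The dry rack went onto the black mat. There were two racks on the draining mat, and I stood both on the deck. Then I swung the cover shut and moved the arm clear.

**Last checks:**

| Item | Reading | Result |
|---|---|---|
| Cover | Top level at 0.139 m front and rear, handle back at its starting height | Shut |
| Dial | Bar in line with the dryer (-6.4°), white line to the rear | 180° from zero, sixth click |
| Batch racks | About (±0.053, 0) m from the deck centre in the dryer's axes, upright; measured just before the cover was shut, seen under it in the last picture | On the deck |
| Dry rack | Within about 5 mm of the mat centre, upright | On the mat |
| Bottle, slide box, jar | Found where they started, to within a few pixels | Not moved |

**Checks that disagreed:**
- **Bottle:** in the last top view the network gave a false box for it, over the dryer. The scene camera and the picture show it in place.
- **Rack positions:** the two cameras differed by 3–5 mm in x, well inside the tolerances.

No rack showed any sign of having been knocked aside.

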